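# Surface resistivity reading on a mortar prism

### The arm

A 6-joint arm with a two-finger parallel gripper is mounted at the origin on a cart in front of the work surface, level with it; the furniture and walls round the work are solid. World frame = base frame: x ahead of the robot, y to its left, z up, the work surface at z = 0. Lengths are in m, angles in rad, forces in N, time in s.
With the tool pointing down it reaches from about 0.35 to 0.775 m from the base axis. Payload 7.3 kg.
Tool frame: the origin (TCP) lies at the very end of the fingers, on their centre line; the grasp point (between the pads) lies 19 mm behind it; x points along the fingers, y is the direction in which the jaws open and shut, and the axes are right-handed (so a half turn about x gives the same grasp; the last joint's range is limited). The gripper opens to 92 mm and grips with 3 to 60 N. Pads are 19 mm wide; open, the fingers measure 130 mm over their backs; the gripper's body (75 mm by 190 mm) begins 47 mm behind the grasp point.
Start: joints at [1.15, 0.342, 1.524, -0, 1.275, -0.146], TCP at [0.142, 0.505, 0.201] pointing down, gripper open.
Joint ranges: [-2.53, 2.53], [-0.77, 2.02], [0.04, 2.7], [-1, 4.14], [0.28, 2.66], [-3.11, 3.11]. Speed limits (rad/s): [2.57, 2.57, 3.14, 3.14, 3.14, 3.14].

### API

Orientations are given as [roll, pitch, yaw] about the fixed x, y, z axes, in that order (R = Rz(yaw) Ry(pitch) Rx(roll)).
In Python, from cell import robot gives the robot as it stands.
- The arm moves only by the tool play_rows, never from a script. Its argument "moves" is a list that holds one entry, the list of rows, each a list of 5 numbers: the shift along the tool's x, y, z in m, then the turn about the tool's x in degrees, then the opening, from -1 (shut) to 1 (fully open), so that 0 is half open. A call has exactly 10 rows; each row shifts and turns the pose as measured when the row begins, along the tool's axes as they then stand; what a row does not reach is not made up. A row lasts 1/10 s, in which the tool goes at most 50 mm and 8.59 degrees, less where a joint would pass 70% of its speed; a pose out of reach is approached as far as the arm can. A call with a gripper value outside its range is refused whole. The fingers move at their own pace and stop on an object; "grip_force" is the grip in N (left out, the last holds). Time passes only in rows, so rows that do not move let the fingers close, or fill a call up. It gives the time, the measured TCP pose, the force and the opening at its end, in the units of the state.
- robot.observe(): the state, without advancing time (a new reading comes with each control period).
- robot.read_camera(name): name is "scene" or "top"; returns the picture (384x512x3 uint8, red, green, blue); there is no depth.
- robot.get_calibration(name): a dict with "mtx" (3x3 intrinsics, pixels), "view" (4x4, takes a point from world to camera coordinates). Camera axes: x right, y up, looking along -z (the intrinsics and any distortion apply to the point x, -y, -z); pixel columns grow to the right and rows downward; lengths in m; the calibration is good to about 2 mm. A picture is of the moment at which its call begins. get_calibration takes no time and is no camera call.
- robot.hand_in(): hands the job in, once; it reports no verdict.
Trained networks look in the newest picture that a camera, given by its name, has taken for a name from the list of things; names that differ only in an ending like _2 or _b are one class to them, and where a whole thing is asked for, a point or a joint stands for the part that bears it (a point fixed in the world has none). Each returns a list of dicts, best first, with "score" (0 to 1); they miss things now and then, are a little off and sometimes report something else, mostly with a low value. They report only what shows in the picture. A call takes as long as a camera call. They do not tell look-alikes from the thing itself.
- robot.spot_in(camera, label): "point" ([column, row] in pixels, amid what is visible of it).
The state is a dict: "time": time; "qpos": joint angles; "qvel": joint speeds; "joint_efforts": joint torques, N m; "tool_pos": TCP position; "tool_rot": TCP orientation; "contact_force": force on the tool from outside, world axes, zero at the start; "torque": the same for the moment, N m; "opening": finger opening in m.
Only numpy, scipy, OpenCV 4.12 (cv2) and the standard library are available. Lean on these libraries where they do the work, as an engineer would, in place of code of your own. Each camera call takes 0.05 s, during which the arm holds its last target.

### The job

Take a resistivity reading on the mortar prism with the four blue dots: lift it out of the curing tray, lower it dots up onto the white insulating support so that it lies flat between the pegs, and let go of it. Then lift the four-pin probe out of its dock, hold it upright with its four pins on the four dots, press gently until all four spring pins have gone in about half way, and finish while holding it like that. Leave the plain prism, the stopwatch and the pen alone.

Things in the scene. Friction and masses are not known exactly. Their poses are not given: they have to be found in the camera images.
- curing_tray: shallow grey tray, 200 x 220 mm (its x, y), rim 15 mm high, floor 3 mm thick; fixed during the job; origin in the centre of its underside
- marked_prism: grey mortar prism 160 x 40 x 40 mm (its x, y, z), about 0.55 kg, lying in the tray 50 to 70 mm beside the other one; origin in the centre of its underside, z up; four blue dots of 9 mm diameter in a row on the long middle line of its top face, at x = -45, -15, 15, 45 mm
- marks_centre (a point): middle of the row of four dots, on the top face of the marked prism (40 mm above its underside)
- plain_prism: the other mortar prism in the tray, same size, no dots; to be left alone; origin in the centre of its underside
- support: fixed insulating support: white slab 200 x 76 x 8 mm, origin in the centre of its underside. The prism rests along x on two black ridges (x = +-52 mm, tops at z = 16 mm) between six grey pegs, 10 mm thick, domed tops at z = 30 mm: four at x = +-52, y = +-27.5 mm (45 mm between them) and two at x = +-89 mm (168 mm between). The sides between x = -45 and 45 mm are free for fingers
- support_seat (a point): where the centre of the prism's underside belongs: middle of the support, 16 mm above its underside
- dock: stand of the probe, fixed during the job: black foot 168 x 88 x 6 mm with a grey open-topped pocket 134 x 46 mm, 45 mm high; origin in the centre of its underside
- probe: probe, about 0.34 kg, upright in the dock with 2 mm play. Origin: centre of the housing's underside, z up, x along the row of pins. Blue housing 124 x 36 mm up to z = 43 mm; its black lip 133 x 45 mm (z = 12 to 17 mm) rests on the dock's rim; on top a black grip 70 mm long (x), 28 mm thick (y), z = 43 to 96 mm. Lift straight up by 45 mm to clear it. A half turn about z measures the same
- pins_centre (a point): on the probe, middle of the row of the four pin tips when sprung out: 22 mm below the housing's underside
- pin_1 (a joint): brass spring pin of the probe at x = -45 mm, 6 mm thick; 0 = fully out (tip 22 mm below the housing), grows to 0.010 m pushed fully in; about 1 N to begin moving and 0.25 N more for each mm, the same for every pin
- pin_2 (a joint): the same, at x = -15 mm
- pin_3 (a joint): the same, at x = 15 mm
- pin_4 (a joint): the same, at x = 45 mm
- stopwatch: black stopwatch 71 x 60 x 19 mm lying on the bench; to be left alone
- marker_pen: black and white marker pen, 135 mm long, lying on the bench; to be left alone
There are look-alikes about, which are no part of the job. What is shaped like the marked_prism but pink is not meant.

How it is judged:
By the outcome, as a careful person would: the job done as asked, in the order asked, and still so for the second after the job is handed in, while the arm keeps its last pose, push and grip.
It also fails if it takes over 48 s, if anything falls off the work surface, if the arm or the gripper's body presses on something with over 40 N, if the wrist force passes 120 N, or if a joint passes its speed limit or range.

## Working session

There is one attempt and no reset: what is moved stays moved. The work goes in short steps, Python scripts to look and compute and a tool call to move; the robot and the scene stay as the last step left them, time stands still between calls to the robot, and variables do not carry over. Pictures are saved under pics/ and viewed, and the job is handed in when it is done.

Besides the shell and the picture viewer there is one more tool, called in YAML: its name, and indented under it one key for each argument. play_rows: Moves the arm, as the interface text tells. Its arguments: {"type":"object","properties":{"moves":{"type":"array"},"grip_force":{"type":"number"}},"required":["moves"]}

```bash
mkdir -p pics; ls
python3 - <<'E'
from cell import robot
import cv2
print(robot.observe())
for c in ("scene","top"):
    im=robot.read_camera(c); cv2.imwrite(f"pics/{c}0.png",im[:,:,::-1])
    k=robot.get_calibration(c); print(c,k)
    for l in ("marked_prism","plain_prism","support","dock","probe","curing_tray","stopwatch","marker_pen"):
        print(l,[(d['point'],round(d['score'],2)) for d in robot.spot_in(c,l)][:4])
E
```

```text
pics
{'time': 0.0, 'qpos': array([ 1.14997047e+00,  3.42734922e-01,  1.52503248e+00,  1.21233446e-05,
        1.27539420e+00, -1.46009564e-01]), 'qvel': array([-0.00232652, -0.00240276,  0.00162859, -0.00189403, -0.00033769,
       -0.00128867]), 'joint_efforts': array([-8.02065297e-04, -4.31240165e+01, -2.44210750e+01,  7.16783339e-02,
        5.60338818e-02, -1.14420366e-04]), 'tool_pos': array([0.14226161, 0.50488683, 0.19983327]), 'tool_rot': array([-1.72419456,  1.56922733, -1.9990144 ]), 'contact_force': array([ 0.38823177, -1.00737359, -0.76010448]), 'torque': array([-0.01211516, -0.05661327,  0.00798806]), 'opening': 0.09211715761219619}
scene {'mtx': array([[363.84727546,   0.        , 259.17643981],
       [  0.        , 363.84727546, 192.85376285],
       [  0.        ,   0.        ,   1.        ]]), 'view': array([[-0.87729817, -0.47980078,  0.01179515,  0.64730728],
       [ 0.21583011, -0.37244827,  0.90260714, -0.07609738],
       [-0.42867853,  0.79440134,  0.43030365, -1.37342862],
       [ 0.        ,  0.        ,  0.        ,  1.        ]])}
marked_prism [([268.3, 
[... 348 characters left out ...]
  [  0.        , 383.27712782, 192.35739796],
       [  0.        ,   0.        ,   1.        ]]), 'view': array([[ 0.017826  , -0.99982566, -0.00555779,  0.23441642],
       [ 0.97628935,  0.01620644,  0.21586214, -0.58192043],
       [-0.21573444, -0.00927397,  0.97640803, -1.04545806],
       [ 0.        ,  0.        ,  0.        ,  1.        ]])}
marked_prism [([244.0, 214.0], 0.64), ([117.9, 226.9], 0.58)]
plain_prism [([207.1, 222.6], 0.79), ([401.0, 237.1], 0.73)]
support [([317.2, 210.8], 0.6), ([242.0, 219.6], 0.35)]
dock [([405.8, 238.2], 0.68)]
probe [([416.8, 230.3], 0.74)]
curing_tray [([227.9, 219.7], 0.71)]
stopwatch [([363.2, 151.5], 0.76)]
marker_pen [([395.3, 142.9], 0.44)]
```

Run:
```python
import cv2
for c in ("scene","top"):
    im=cv2.imread(f"pics/{c}0.png"); cv2.imwrite(f"pics/{c}0b.png",cv2.resize(im,(800,600),interpolation=cv2.INTER_CUBIC))
```

```text
(no output)
```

View pics/top0b.png

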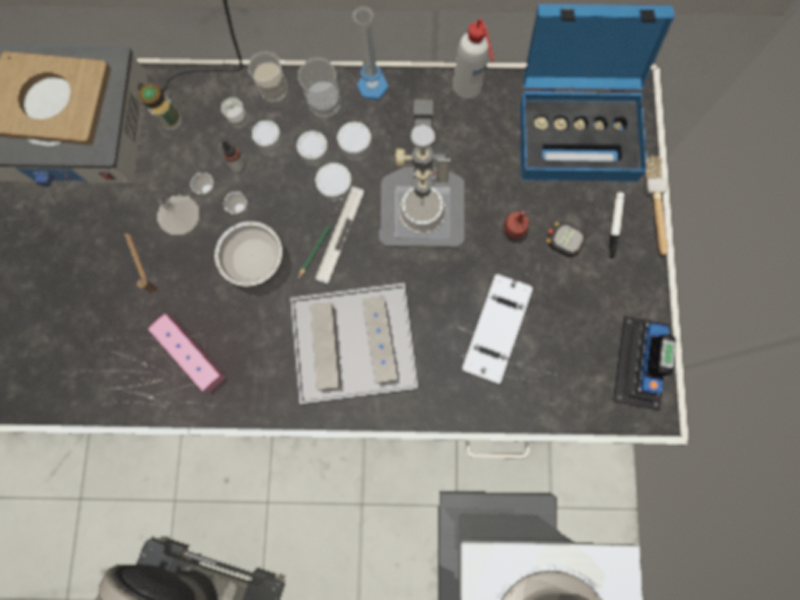

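View pics/scene0b.png

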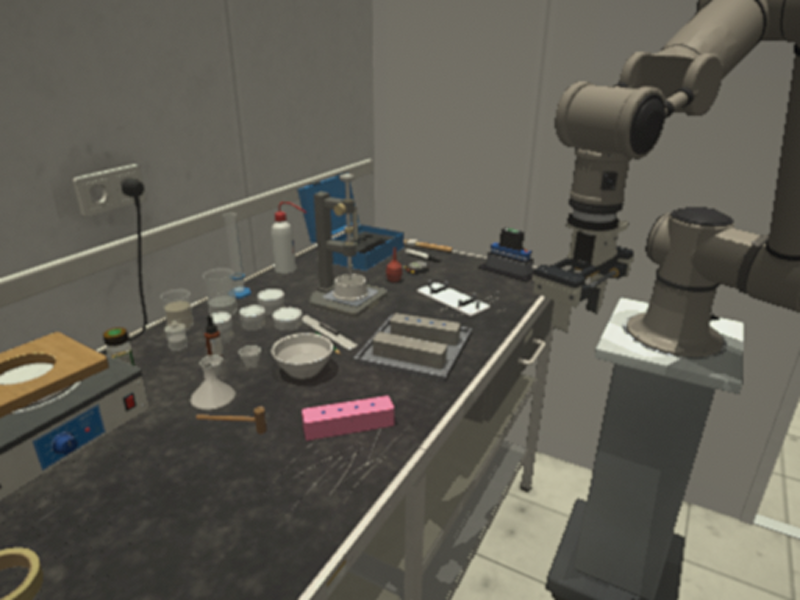

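The top view shows the candidates for the marked prism:
- Grey prism with blue dots in the tray, native pixel about (243,217). This is my choice.
- Plain grey prism at (207,222).
- Pink dotted look-alike at (118,226).

The support is at (318,210) and the dock and probe are at (415,230). Next I'll check the close crops.

Run:
```python
import cv2
im=cv2.imread("pics/top0.png")
def crop(n,x0,y0,w,h,s):
    c=cv2.resize(im[y0:y0+h,x0:x0+w],None,fx=s,fy=s,interpolation=cv2.INTER_CUBIC)
    for i in range(0,w,10): cv2.putText(c,str(x0+i),(i*s,8),0,.3,(0,255,255),1); cv2.line(c,(i*s,10),(i*s,14),(0,255,255),1)
    for i in range(0,h,10): cv2.putText(c,str(y0+i),(0,i*s+4),0,.3,(0,255,255),1)
    cv2.imwrite(n,c)
crop("pics/c_tray.png",180,175,100,75,8)
crop("pics/c_sup.png",285,170,66,75,8)
crop("pics/c_dock.png",380,195,66,72,8)
```

```text
(no output)
```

View pics/c_tray.png

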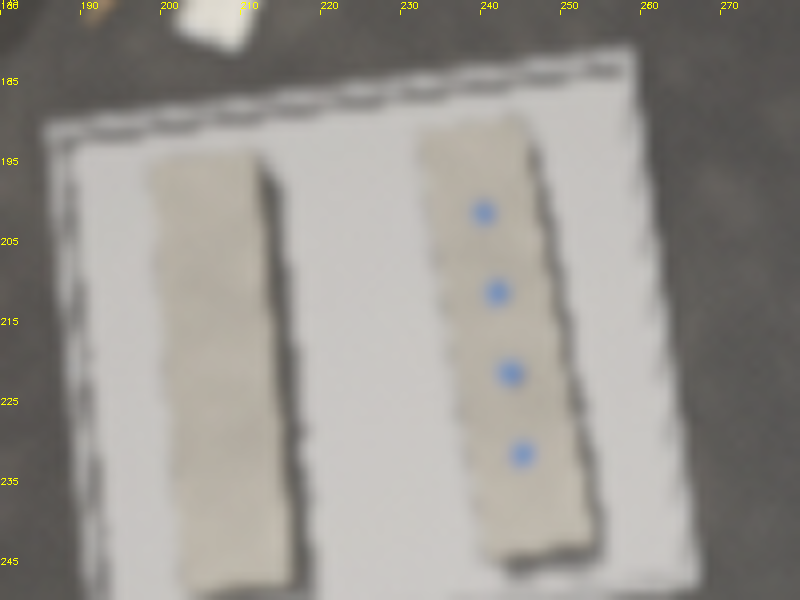

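View pics/c_sup.png

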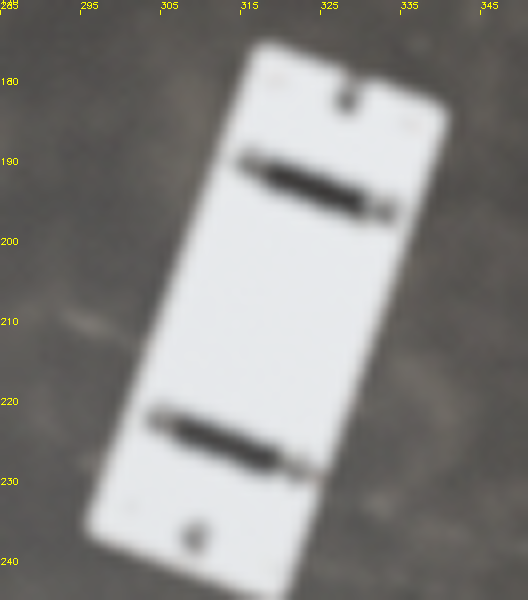

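View pics/c_dock.png

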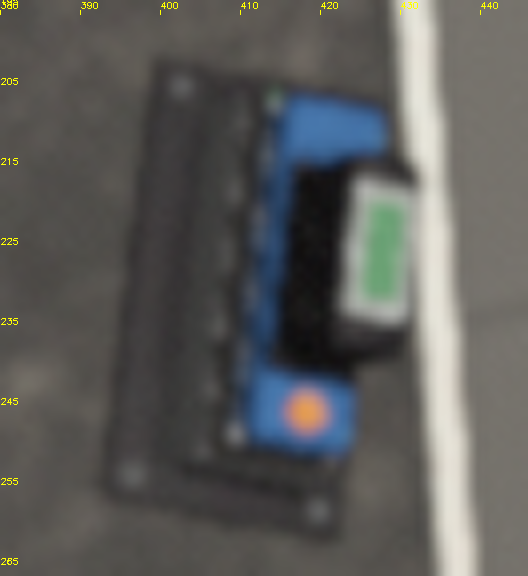

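The tray crop confirms the choice: four blue dots run from (239,201) to (245,232) on a grey prism. The support and the dock with probe are also clear. Next I'll measure them.

```bash
cat > h.py <<'E'
import numpy as np, cv2
from cell import robot
C={c:robot.get_calibration(c) for c in("scene","top")}
def ray(c,p):
    K=C[c]['mtx'];V=C[c]['view'];R=V[:3,:3];t=V[:3,3]
    d=np.array([(p[0]-K[0,2])/K[0,0],-(p[1]-K[1,2])/K[1,1],-1]); return -R.T@t, R.T@d
def onz(c,p,z):
    o,d=ray(c,p); return o+d*(z-o[2])/d[2]
def proj(c,P):
    K=C[c]['mtx'];V=C[c]['view'];q=np.atleast_2d(P)@V[:3,:3].T+V[:3,3]
    return np.c_[K[0,0]*q[:,0]/-q[:,2]+K[0,2], K[1,1]*-q[:,1]/-q[:,2]+K[1,2]]
def tri(p1,p2):
    A=np.zeros((3,3));b=np.zeros(3)
    for c,p in(("scene",p1),("top",p2)):
        o,d=ray(c,p);d=d/np.linalg.norm(d);M=np.eye(3)-np.outer(d,d);A+=M;b+=M@o
    return np.linalg.solve(A,b)
def blobs(mask,off,w,amin=3):
    n,l,s,c=cv2.connectedComponentsWithStats(mask.astype(np.uint8),connectivity=8)
    out=[]
    for i in range(1,n):
        if s[i,4]<amin: continue
        m=l==i; m=cv2.dilate(m.astype(np.uint8),np.ones((3,3)))>0
        ys,xs=np.nonzero(m);ww=np.maximum(w[ys,xs],0)
        out.append(((xs*ww).sum()/ww.sum()+off[0],(ys*ww).sum()/ww.sum()+off[1],s[i,4]))
    return out
E
python3 - <<'E'
from h import *
for c in C: print(c,ray(c,(0,0))[0])
im=cv2.imread("pics/top0.png").astype(float)
# dots
x0,y0=230,190;sub=im[y0:y0+50,x0:x0+25]; b=sub[:,:,0]-sub[:,:,2]
w=b-np.median(b);P=[]
for u in sorted(blobs(w>35,(x0,y0),w),key=lambda u:u[1]): 
    p=onz("top",u,.043);P.append(p);print("dot",np.round(u,2),p)
P=np.array(P)
if len(P)==4:
    print("c",P.mean(0)); d=P[0]-P[3];print(np.linalg.norm(d),np.degrees(np.arctan2(d[1],d[0])))
si=cv2.imread("pics/scene0.png").astype(float)
x0,y0=245,195;sub=si[y0:y0+25,x0:x0+55]; b=sub[:,:,0]-sub[:,:,2]
w=b-np.median(b)
for u in blobs(w>8,(x0,y0),w,1): print("scene",np.round(u,2),onz("scene",u,.043))
# support
x0,y0=285,165;sub=im[y0:y0+90,x0:x0+66].astype(np.uint8)
g=sub.min(2);m=(g>150).astype(np.uint8)
cs=max(cv2.findContours(m,0,1)[0],key=cv2.contourArea);r=cv2.minAreaRect(cs);bx=cv2.boxPoints(r)+[x0,y0]
Q=np.array([onz("top",u,.008) for u in bx]);print(r,bx);print(Q,Q.mean(0));print(np.linalg.norm(Q-np.roll(Q,1,0),axis=1))
for i in range(4): d=Q[i]-Q[i-1];print(np.degrees(np.arctan2(d[1],d[0])))
# dock
for n,u,z in(("orange",(417.3,246.2),.0),("green",(427,226),.0)): pass
hsv=cv2.cvtColor(im.astype(np.uint8),cv2.COLOR_BGR2HSV)
for n,lo,hi in(("orange",(5,100,150),(20,255,255)),("green",(45,60,80),(85,255,255)),("blue",(100,120,90),(120,255,255))):
    m=cv2.inRange(hsv,lo,hi)[195:265,380:440]; 
    print(n,[np.round(u,2) for u in blobs(m>0,(380,195),m.astype(float),6)])
E
```

```text
scene [-0.00445376  1.37328974  0.6520423 ]
top [0.3384027  0.23411087 1.14771108]
dot [240.   201.23   4.  ] [0.55446521 0.32468325 0.043     ]
dot [241.66 211.12   5.  ] [0.52511704 0.31884603 0.043     ]
dot [243.29 221.12   7.  ] [0.49577031 0.31316371 0.043     ]
dot [244.87 231.35   5.  ] [0.4660856  0.30764536 0.043     ]
c [0.51035954 0.31608459 0.043     ]
0.09000691554636787 10.911667985374965
scene [259.89 203.49   2.  ] [0.5565613  0.32710697 0.043     ]
scene [267.72 204.75   5.  ] [0.52704866 0.32163444 0.043     ]
scene [275.69 205.96   4.  ] [0.4976363  0.31564551 0.043     ]
scene [283.61 207.22   2.  ] [0.46852736 0.31022546 0.043     ]
((32.968994140625, 44.817466735839844), (26.656539916992188, 65.9911880493164), 18.970407485961914) [[294.63842773 236.68820953]
 [316.09082794 174.2812252 ]
 [341.29956055 182.94672394]
 [319.84716034 245.35370636]]
[[0.45681461 0.16174479 0.008     ]
 [0.64962549 0.09628718 0.008     ]
 [0.62344396 0.01950907 0.008     ]
 [0.43254324 0.08728174 0.008     ]] [0.54060683 0.09120569 0.008     ]
[0.07831887 0.20361909 0.08111936 0.20257399]
71.94652802937976
-18.7519019776848
-108.82950241214736
160.45436061608189
orange [array([418., 246.,   9.])]
green [array([427.42, 225.92,  36.  ])]
blue [array([418.46, 215.06, 126.  ]), array([416.  , 245.72,  78.  ])]
```

Run:
```python
from h import *
from scipy.optimize import minimize,least_squares
im={c:cv2.imread(f"pics/{c}0.png").astype(float) for c in C}
# wall
for zf in(-.6,-.7,-.8,-.9,-1):
    print("zf",zf,"top",onz("top",(403,284),zf)[:2],onz("top",(407,380),zf)[:2],"scene",onz("scene",(490,332),zf)[:2],onz("scene",(510,338),zf)[:2])
for u in((421,40),(430,200),(438,280)): print("bench edge",onz("top",u,0))
def T(p): 
    c,s=np.cos(p[2]),np.sin(p[2]); return lambda L: np.c_[p[0]+c*L[:,0]-s*L[:,1],p[1]+s*L[:,0]+c*L[:,1],L[:,2]]
def render(c,polys,roi,S=8):
    x0,y0,w,h=roi; m=np.zeros((h*S,w*S),np.uint8)
    for P in polys:
        q=proj(c,P); q=(q-[x0,y0]+.5)*S-.5
        cv2.fillConvexPoly(m,np.round(cv2.convexHull(q.astype(np.float32))[:,0]*16).astype(np.int32),255,shift=4)
    return cv2.GaussianBlur(cv2.resize(m,(w,h),interpolation=cv2.INTER_AREA).astype(float)/255,(0,0),.8)
def box(a,b,z0,z1): return np.array([[i*a/2,j*b/2,k] for i in(-1,1) for j in(-1,1) for k in(z0,z1)])
def fit(c,boxes,roi,soft,p0,ign=None):
    x0,y0,w,h=roi
    def f(p):
        m=render(c,[T(p)(b) for b in boxes],roi); e=(m-soft)**2
        return (e if ign is None else e*~ign).sum()
    best=None
    for k in range(3):
        r=minimize(f,p0 if best is None else best.x,method="Nelder-Mead",options=dict(initial_simplex=None,xatol=1e-5,fatol=1e-4))
        best=r
        s=np.array([p0]*4) 
    r=minimize(f,best.x,method="Nelder-Mead",options=dict(initial_simplex=best.x+np.array([[0,0,0],[.006,0,0],[0,.006,0],[0,0,.05]]),xatol=1e-5,fatol=1e-4))
    return r.x,r.fun,np.degrees(r.x[2])
for c,roi in(("top",(285,165,66,90)),("scene",(262,175,56,30))):
    x0,y0,w,h=roi;g=im[c][y0:y0+h,x0:x0+w].min(2)
    hi=np.percentile(g,90);lo=np.percentile(g,20);soft=np.clip((g-lo)/(hi-lo),0,1)
    m=cv2.morphologyEx((soft>.5).astype(np.uint8),cv2.MORPH_OPEN,np.ones((2,2)))
    cs=max(cv2.findContours(m,0,1)[0],key=cv2.contourArea);hm=np.zeros_like(m);cv2.fillPoly(hm,[cv2.convexHull(cs)],1)
    inner=cv2.erode(hm,np.ones((3,3)))>0; soft=np.where(inner,1,soft)
    print("support",c,hi,lo,fit(c,[box(.2,.076,0,.008)],roi,soft,np.array([.54,.091,np.radians(-18.9)])))
# dock foot / probe
for z in(0.076,.082): print("blue tops",[onz("top",u,z)[:2].round(4) for u in((415.5,207),(427.5,208),(423,252),(411,249.5),(418,246))])
for z in(.129,.135): print("green",onz("top",(427.4,225.9),z)[:2])
print("foot",[onz("top",u,.006)[:2].round(4) for u in((398.5,202.5),(391.5,257),(421,262.5))])
```

```text
zf -0.6 top [ 0.31907046 -0.35686464] [-0.07387852 -0.35072518] scene [-0.34748599 -0.18580199] [-0.42412544 -0.1898109 ]
zf -0.7 top [ 0.31796431 -0.39067889] [-0.09746831 -0.38418815] scene [-0.3748838  -0.31032588] [-0.45764442 -0.31465498]
zf -0.8 top [ 0.31685816 -0.42449315] [-0.12105809 -0.41765112] scene [-0.40228162 -0.43484976] [-0.49116339 -0.43949906]
zf -0.9 top [ 0.31575202 -0.4583074 ] [-0.14464787 -0.45111409] scene [-0.42967943 -0.55937365] [-0.52468236 -0.56434313]
zf -1 top [ 0.31464587 -0.49212166] [-0.16823765 -0.48457707] scene [-0.45707725 -0.68389754] [-0.55820133 -0.68918721]
bench edge [ 1.12378508e+00 -2.60696544e-01 -2.22044605e-16]
bench edge [ 0.57636789 -0.25058282  0.        ]
bench edge [ 0.33887543 -0.256359    0.        ]
support top 230.0 82.0 (array([ 0.53997411,  0.08975118, -0.33860002]), np.float64(33.1412913561257), np.float64(-19.40035230001189))
support scene 214.10000000000014 59.0 (array([ 0.54322348,  0.09226513, -0.34610316]), np.float64(30.636966515610645), np.float64(-19.830250076783724))
blue tops [array([ 0.5397, -0.176 ]), array([ 0.5374, -0.2097]), array([ 0.4136, -0.1884]), array([ 0.4199, -0.1558]), array([ 0.4299, -0.1758])]
blue tops [array([ 0.5385, -0.1737]), array([ 0.5362, -0.2072]), array([ 0.4132, -0.1861]), array([ 0.4194, -0.1536]), array([ 0.4294, -0.1735])]
green [ 0.4790496  -0.18402266]
green [ 0.47822122 -0.18155994]
foot [array([ 0.5658, -0.1524]), array([ 0.4024, -0.1228]), array([ 0.388 , -0.2081])]
```

Run:
```python
import cv2
im=cv2.imread("pics/scene0.png")
c=cv2.resize(im[140:240,225:345],None,fx=6.5,fy=6,interpolation=cv2.INTER_CUBIC); cv2.imwrite("pics/sc_c.png",c)
```

```text
(no output)
```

View pics/sc_c.png

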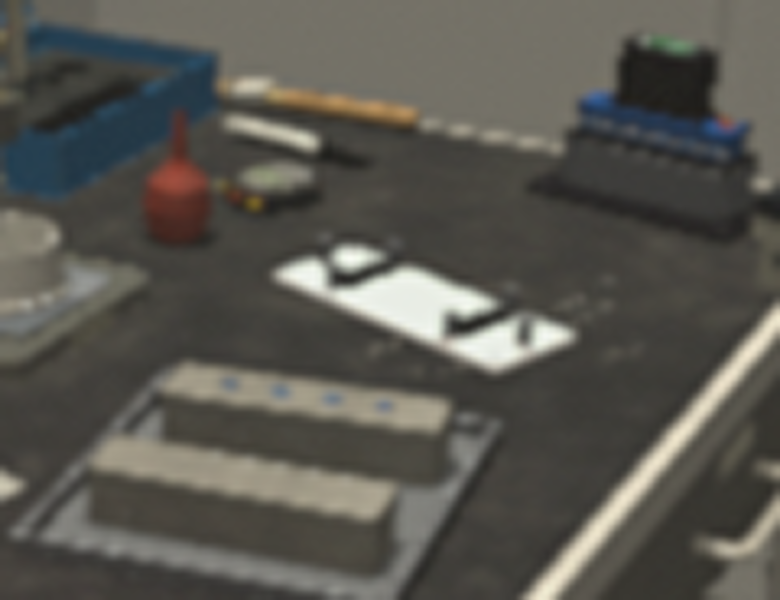

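Run:
```python
from h import *
im=cv2.imread("pics/top0.png").astype(float)
x0,y0=285,165;g=im[y0:y0+90,x0:x0+66].mean(2)
m=((g>150)).astype(np.uint8);cs=max(cv2.findContours(m,0,1)[0],key=cv2.contourArea)
hm=np.zeros_like(m);cv2.fillPoly(hm,[cv2.convexHull(cs)],1);inn=cv2.erode(hm,np.ones((5,5)))
w=(225-g)*inn
B=blobs(w>40,(x0,y0),w,2)
for u in B: print(np.round(u,2),onz("top",u[:2],.016),onz("top",u[:2],.02))
B=sorted(B,key=lambda u:-u[2])[:2]
a,b=[onz("top",u[:2],.014) for u in sorted(B,key=lambda u:u[1])]
d=a-b;print((a+b)/2,np.linalg.norm(d),np.degrees(np.arctan2(d[1],d[0])))
s=robot.observe()
from scipy.spatial.transform import Rotation as Ro
print(np.round(Ro.from_euler('xyz',s['tool_rot']).as_matrix(),4))
```

```text
[327.93 182.16   9.  ] [0.62322349 0.06152833 0.016     ] [0.6222168  0.06213832 0.02      ]
[323.99 193.13  92.  ] [0.58890634 0.07398668 0.016     ] [0.58802094 0.07455263 0.02      ]
[312.87 225.11  91.  ] [0.49120027 0.10830267 0.016     ] [0.49066021 0.10874734 0.02      ]
[308.91 236.81   8.  ] [0.45636356 0.12020636 0.016     ] [0.45594663 0.12060896 0.02      ]
[0.54040967 0.09089202 0.014     ] 0.10374006931575619 -19.352120357270696
[[ 0.000e+00  2.714e-01  9.625e-01]
 [ 1.000e-04  9.625e-01 -2.714e-01]
 [-1.000e+00  1.000e-04  0.000e+00]]
```

```bash
cat >> h.py <<'E'
def st():
    s=robot.observe()
    from scipy.spatial.transform import Rotation as Ro
    R=Ro.from_euler('xyz',s['tool_rot']).as_matrix()
    jaw=np.degrees(np.arctan2(R[1,1],R[0,1]))
    return s,np.array(s['tool_pos']),jaw,R
def plan(target,jawt,n):
    """rows to reach world target with jaw angle jawt; n rows, even"""
    s,p,j,R=st()
    dj=(jawt-j+90)%180-90
    d=np.array(target)-p
    print("t",s['time'],"pos",p.round(4),"jaw",round(j,2),"open",round(s['opening'],4),"F",np.round(s['contact_force'],1),"q6",round(s['qpos'][5],2),"tilt",R[:2,0].round(4))
    print("delta",d.round(4),"dj",round(dj,2))
    a=j
    for k in range(n):
        y=np.array([np.cos(np.radians(a)),np.sin(np.radians(a))]);z=np.array([y[1],-y[0]])
        print([round(-d[2]/n,4),round(d[:2]@y/n,4),round(d[:2]@z/n,4),round(-dj/n,2)])
        a+=dj/n
E
python3 -c "
from h import *
plan((.511,.317,.15),100.9,10)"
```

```text
t 0.9 pos [0.1425 0.5053 0.2006] jaw 74.25 open 0.0918 F [-0.9  0.5 -0. ] q6 -0.15 tilt [0.     0.0001]
delta [ 0.3685 -0.1883 -0.0506] dj 26.65
[np.float64(0.0051), np.float64(-0.0081), np.float64(0.0406), np.float64(-2.66)]
[np.float64(0.0051), np.float64(-0.01), np.float64(0.0402), np.float64(-2.66)]
[np.float64(0.0051), np.float64(-0.0119), np.float64(0.0397), np.float64(-2.66)]
[np.float64(0.0051), np.float64(-0.0137), np.float64(0.0391), np.float64(-2.66)]
[np.float64(0.0051), np.float64(-0.0155), np.float64(0.0384), np.float64(-2.66)]
[np.float64(0.0051), np.float64(-0.0173), np.float64(0.0376), np.float64(-2.66)]
[np.float64(0.0051), np.float64(-0.019), np.float64(0.0368), np.float64(-2.66)]
[np.float64(0.0051), np.float64(-0.0207), np.float64(0.0359), np.float64(-2.66)]
[np.float64(0.0051), np.float64(-0.0223), np.float64(0.0349), np.float64(-2.66)]
[np.float64(0.0051), np.float64(-0.0239), np.float64(0.0338), np.float64(-2.66)]
```

play_rows:
  moves:
    - [[0.005,-0.008,0.041,-2.66,0.4],[0.005,-0.01,0.04,-2.66,0.4],[0.005,-0.012,0.04,-2.66,0.4],[0.005,-0.014,0.039,-2.66,0.4],[0.005,-0.0155,0.038,-2.66,0.4],[0.005,-0.017,0.038,-2.66,0.4],[0.005,-0.019,0.037,-2.66,0.4],[0.005,-0.021,0.036,-2.66,0.4],[0.005,-0.022,0.035,-2.66,0.4],[0.005,-0.024,0.034,-2.66,0.4]]

```text
time: 1.9
tool_pos: [0.5239, 0.3176, 0.1499]
tool_rot: [1.067, 1.565, 1.285]
contact_force: [0.4, 0.6, 0.4]
opening: 0.0642
```

```bash
python3 -c "
from h import *
plan((.511,.317,.10),100.9,10)"
```

```text
t 1.9 pos [0.5239 0.3176 0.1499] jaw 102.49 open 0.0642 F [0.4 0.6 0.4] q6 -1.37 tilt [0.0016 0.0053]
delta [-0.0129 -0.0006 -0.0499] dj -1.59
[np.float64(0.005), np.float64(0.0002), np.float64(-0.0013), np.float64(0.16)]
[np.float64(0.005), np.float64(0.0002), np.float64(-0.0013), np.float64(0.16)]
[np.float64(0.005), np.float64(0.0002), np.float64(-0.0013), np.float64(0.16)]
[np.float64(0.005), np.float64(0.0002), np.float64(-0.0013), np.float64(0.16)]
[np.float64(0.005), np.float64(0.0002), np.float64(-0.0013), np.float64(0.16)]
[np.float64(0.005), np.float64(0.0002), np.float64(-0.0013), np.float64(0.16)]
[np.float64(0.005), np.float64(0.0002), np.float64(-0.0013), np.float64(0.16)]
[np.float64(0.005), np.float64(0.0002), np.float64(-0.0013), np.float64(0.16)]
[np.float64(0.005), np.float64(0.0002), np.float64(-0.0013), np.float64(0.16)]
[np.float64(0.005), np.float64(0.0002), np.float64(-0.0013), np.float64(0.16)]
```

play_rows:
  moves:
    - [[0.008,0.0,-0.002,0.25,0.4],[0.008,0.0,-0.002,0.25,0.4],[0.008,0.0,-0.002,0.25,0.4],[0.008,0.0,-0.002,0.25,0.4],[0.008,0.0,-0.002,0.25,0.4],[0.008,0.0,-0.002,0.25,0.4],[0.005,0,0,0,0.4],[0,0,0,0,0.4],[0,0,0,0,0.4],[0,0,0,0,0.4]]

```text
time: 2.9
tool_pos: [0.5115, 0.3148, 0.0919]
tool_rot: [1.205, 1.566, 1.394]
contact_force: [-0.5, -0.1, -0.4]
opening: 0.0639
```

```bash
python3 -c "
from h import *
plan((.511,.317,.019),100.9,1)
im=robot.read_camera('top'); cv2.imwrite('pics/top1.png',cv2.resize(im[150:270,150:310,::-1],None,fx=5,fy=5,interpolation=cv2.INTER_CUBIC))
im=robot.read_camera('scene'); cv2.imwrite('pics/scene1.png',cv2.resize(im[130:250,200:360,::-1],None,fx=5,fy=5,interpolation=cv2.INTER_CUBIC))"
```

```text
t 2.9 pos [0.5115 0.3148 0.0919] jaw 100.82 open 0.0639 F [-0.5 -0.1 -0.4] q6 -1.34 tilt [0.0008 0.0046]
delta [-0.0005  0.0022 -0.0729] dj 0.08
[np.float64(0.0729), np.float64(0.0022), np.float64(-0.0001), np.float64(-0.08)]
```

View pics/top1.png

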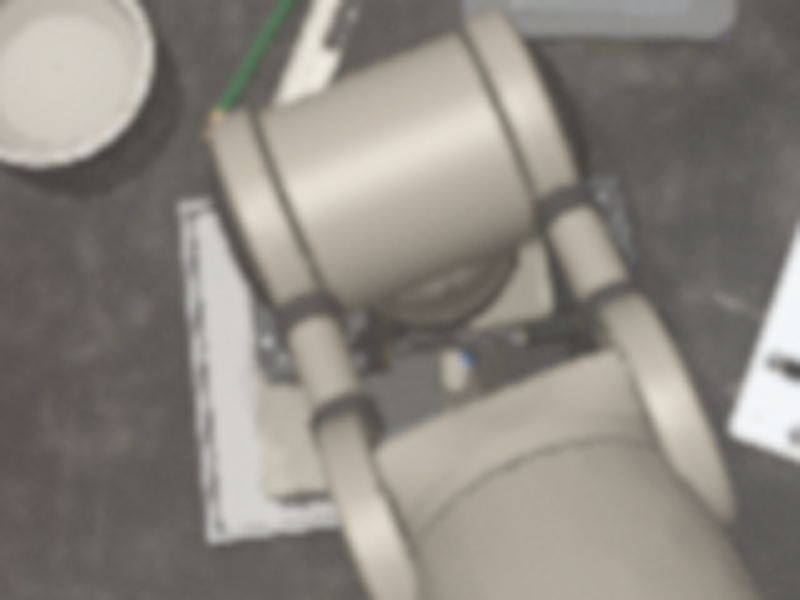

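View pics/scene1.png

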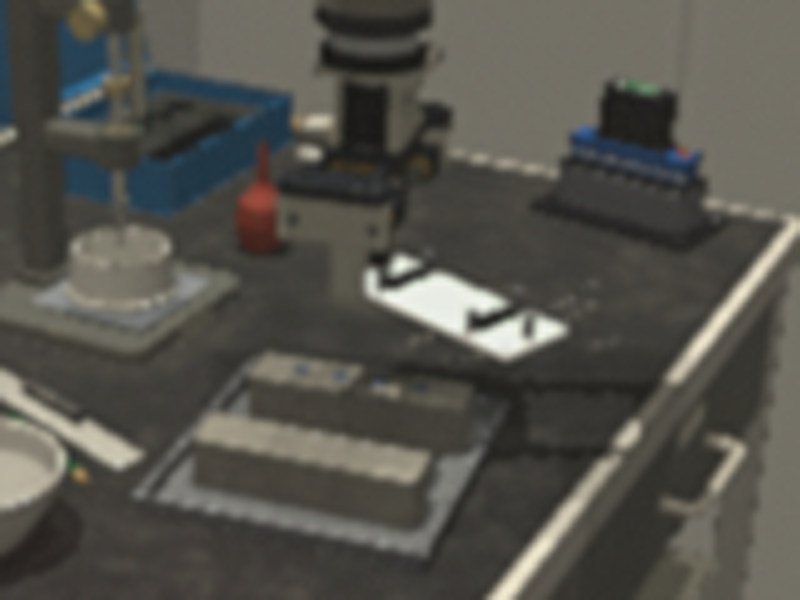

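```bash
python3 -c "
from h import *
s,p,j,R=st()
for q in (p,p+R@[0,.032+.019,0],p+R@[0,-.051,0],p+R@[0,.032,0],p-R@[.066,0,0]): print(q.round(3),((proj('scene',q)[0]-[200,130])*5).round(),((proj('top',q)[0]-[150,150])*5).round())"
```

```text
[0.512 0.315 0.092] [364. 314.] [458. 315.]
[0.502 0.365 0.092] [343. 344.] [368. 330.]
[0.521 0.265 0.092] [382. 286.] [549. 299.]
[0.506 0.346 0.092] [351. 332.] [402. 324.]
[0.512 0.315 0.158] [366. 229.] [450. 294.]
```

```bash
python3 -c "
from h import *
im=robot.read_camera('scene'); cv2.imwrite('pics/scene2.png',cv2.resize(im[155:215,240:310,::-1],None,fx=10,fy=10,interpolation=cv2.INTER_CUBIC))
s,p,j,R=st()
for q in (p,p+R@[0,.032+.019,0],p+R@[0,-.051,0],p+R@[0,.032,0],p-R@[.066,0,0]): print(((proj('scene',q)[0]-[240,155])*10).round())"
```

```text
[327. 378.]
[287. 437.]
[365. 323.]
[302. 415.]
[333. 208.]
```

View pics/scene2.png

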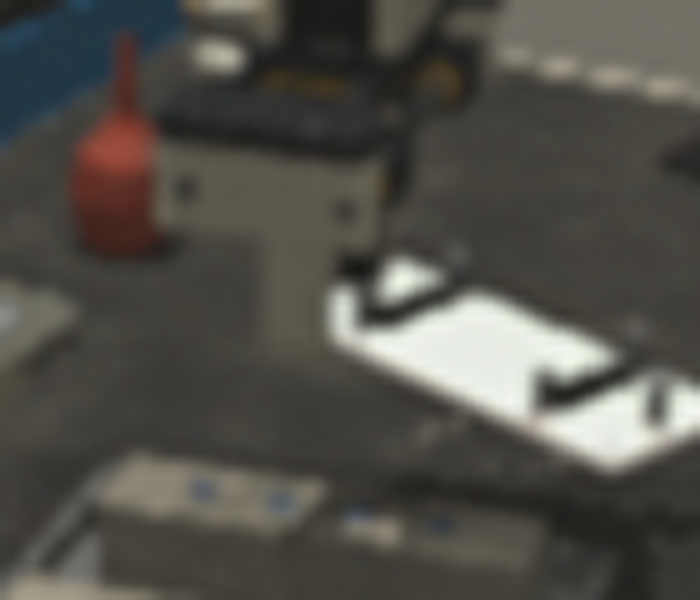

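Run:
```python
from h import *
p=np.array([.1425,.5053,.2006]);y=np.array([.2714,.9625,0])
im=cv2.imread('pics/scene0.png');x0,y0=330,130
c=cv2.resize(im[y0:y0+80,x0:x0+90],None,fx=8,fy=7.5,interpolation=cv2.INTER_CUBIC)
for q,col in ((p,(0,0,255)),(p+.065*y,(0,255,0)),(p-.065*y,(255,0,0)),(p+[0,0,.066],(0,255,255)),(p+.046*y,(0,255,0)),(p-.046*y,(255,0,0))):
    u=proj('scene',q)[0]; print(u); cv2.circle(c,(int((u[0]-x0)*8),int((u[1]-y0)*7.5)),4,col,-1)
cv2.imwrite('pics/scene0f.png',c)
```

```text
[367.63098678 213.0204316 ]
[354.38510899 221.80014544]
[379.74806654 204.98891458]
[371.29324185 190.04271181]
[358.38289686 219.1503072 ]
[376.31430211 207.26490335]
```

View pics/scene0f.png

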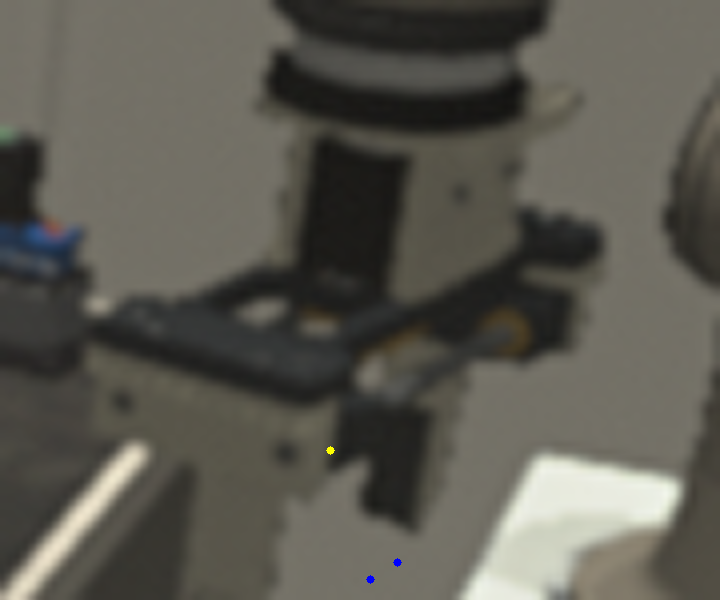

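The visible finger tips sit about 6 px (roughly 20 mm) above where I project the TCP. I'll descend in steps and watch the picture.

play_rows:
  moves:
    - [[0.01,0.001,0,0,0.4],[0.01,0.001,0,0,0.4],[0.01,0,0,0,0.4],[0.01,0,0,0,0.4],[0.01,0,0,0,0.4],[0.007,0,0,0,0.4],[0.004,0,0,0,0.4],[0,0,0,0,0.4],[0,0,0,0,0.4],[0,0,0,0,0.4]]

```text
time: 4.05
tool_pos: [0.5111, 0.3168, 0.0245]
tool_rot: [1.477, 1.567, 1.665]
contact_force: [-0.4, -0.2, -0.6]
opening: 0.0642
```

```bash
python3 -c "
from h import *
plan((.511,.317,.019),100.9,1)
im=robot.read_camera('scene'); c=cv2.resize(im[175:235,230:300,::-1],None,fx=10,fy=10,interpolation=cv2.INTER_CUBIC)
s,p,j,R=st()
for q in (p,p+R@[0,.032+.019,0],p+R@[0,-.051,0],p+R@[0,.032,0],p-R@[.066,0,0]): 
  u=((proj('scene',q)[0]-[230,175])*10).round(); print(u); cv2.circle(c,(int(u[0]),int(u[1])),4,(0,0,255),-1)
cv2.imwrite('pics/scene3.png',c)"
```

```text
t 4.05 pos [0.5111 0.3168 0.0245] jaw 100.79 open 0.0642 F [-0.4 -0.2 -0.6] q6 -1.34 tilt [-0.0004  0.004 ]
delta [-0.0001  0.0002 -0.0055] dj 0.11
[np.float64(0.0055), np.float64(0.0002), np.float64(-0.0), np.float64(-0.11)]
[421. 347.]
[381. 411.]
[458. 287.]
[396. 386.]
[426. 184.]
```

View pics/scene3.png

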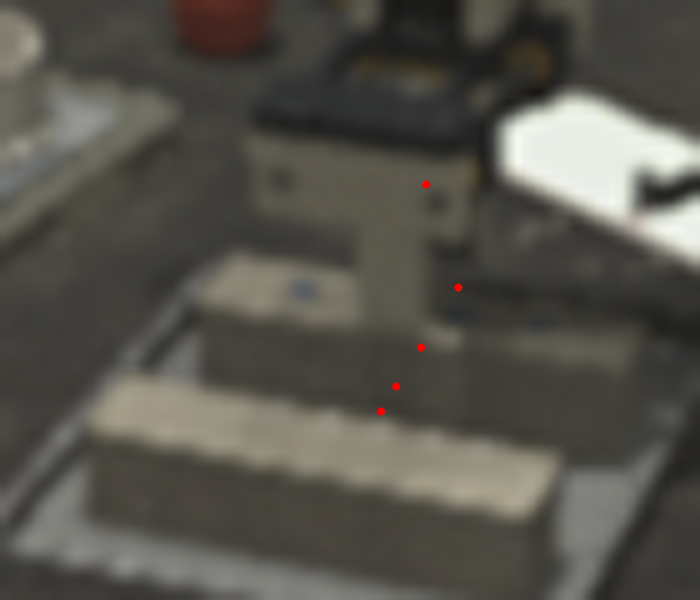

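```bash
python3 -c "
from h import *
im=robot.read_camera('scene'); c=im[195:225,250:290,::-1].astype(float); c=np.clip((c-40)*2.2,0,255).astype(np.uint8)
cv2.imwrite('pics/scene4.png',cv2.resize(c,None,fx=18,fy=18,interpolation=cv2.INTER_NEAREST))"
```

```text
(no output)
```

View pics/scene4.png

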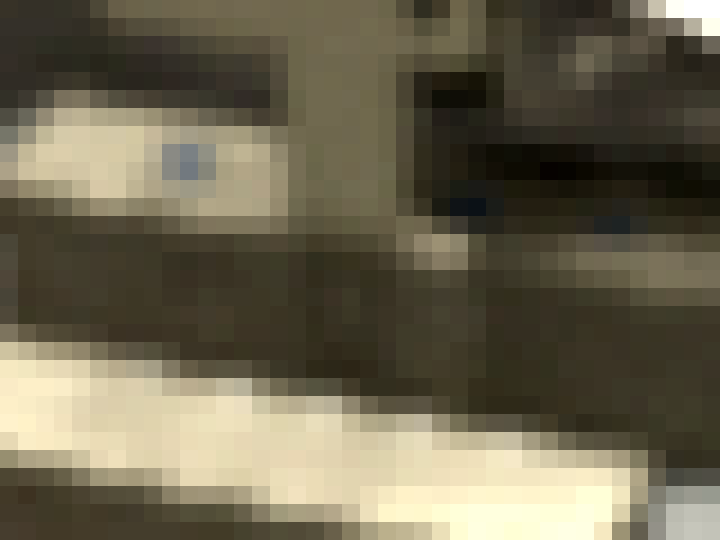

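The finger's visible end (native row 208) may be about 25 mm above the stated TCP. Closing at TCP z = 0.02 with low force settles it safely: it either stops at 40 mm or closes on air.

play_rows:
  moves:
    - [[0.003,0,0,0,0.4],[0.002,0,0,0,0.4],[0,0,0,0,0.4],[0,0,0,0,-0.5],[0,0,0,0,-0.5],[0,0,0,0,-0.5],[0,0,0,0,-0.5],[0,0,0,0,-0.5],[0,0,0,0,-0.5],[0,0,0,0,-0.5]]
  grip_force: 20

```text
time: 5.15
tool_pos: [0.5117, 0.3171, 0.0202]
tool_rot: [1.072, 1.566, 1.26]
contact_force: [0.1, 0.4, 1.0]
opening: 0.0232
```

```bash
python3 -c "
from h import *
plan((.511,.317,.019),100.9,1)
im=robot.read_camera('scene'); c=im[175:235,230:300,::-1].astype(float); c=np.clip((c-30)*1.6,0,255).astype(np.uint8)
cv2.imwrite('pics/scene5.png',cv2.resize(c,None,fx=10,fy=10,interpolation=cv2.INTER_CUBIC))"
```

```text
t 5.15 pos [0.5117 0.3171 0.0202] jaw 100.79 open 0.0232 F [0.1 0.4 1. ] q6 -1.34 tilt [0.0015 0.0048]
delta [-0.0007 -0.0001 -0.0012] dj 0.11
[np.float64(0.0012), np.float64(0.0), np.float64(-0.0007), np.float64(-0.11)]
```

View pics/scene5.png

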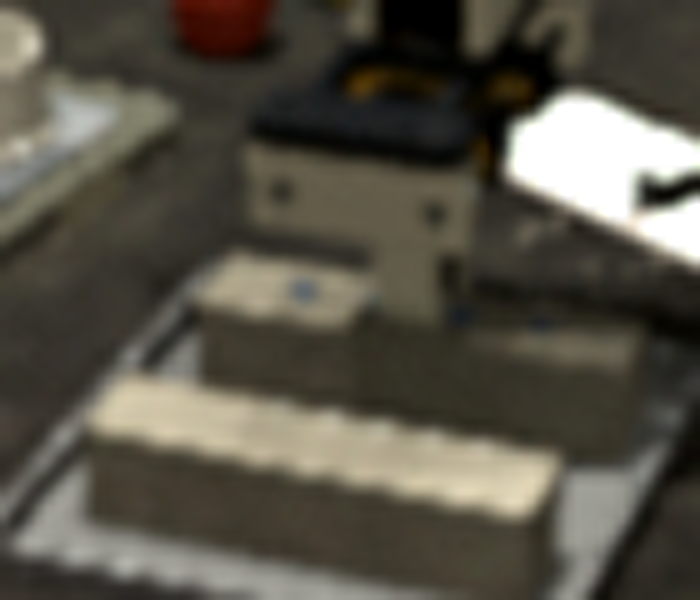

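Fingers closed on air above the prism (opening 23 mm, no force), so the real tips do end higher than the reported TCP. I'll estimate that offset from the picture.

```bash
python3 -c "
from h import *
s,p,j,R=st()
for yo in (.0116,.03):
  for d in (0,.01,.015,.02,.025,.03): print(yo,d,proj('scene',p+R@[-d,yo,0])[0].round(1))
im=robot.read_camera('scene').astype(int)
print(im[200:216,266:274].mean(2).round().astype(int))
"
```

```text
0.0116 0 [271.  212.2]
0.0116 0.01 [271.1 209.7]
0.0116 0.015 [271.1 208.5]
0.0116 0.02 [271.2 207.3]
0.0116 0.025 [271.2 206.1]
0.0116 0.03 [271.2 204.8]
0.03 0 [269.6 214.5]
0.03 0.01 [269.6 212. ]
0.03 0.015 [269.7 210.8]
0.03 0.02 [269.7 209.5]
0.03 0.025 [269.8 208.3]
0.03 0.03 [269.8 207.1]
[[ 65  74  82  84  83  84  83  75]
 [ 68  78  83  85  83  85  83  71]
 [ 88  86  85  84  85  84  82  70]
 [103  94  86  85  85  85  83  71]
 [102  89  84  84  85  85  82  73]
 [ 82  74  78  80  81  83  81  75]
 [ 61  59  66  70  74  75  77  71]
 [ 55  55  59  61  63  64  65  63]
 [ 57  57  56  57  57  58  58  58]
 [ 58  57  58  58  59  58  59  57]
 [ 59  58  59  59  59  59  58  59]
 [ 59  57  59  59  60  59  58  58]
 [ 58  59  60  60  60  60  58  59]
 [ 58  58  60  58  60  59  59  59]
 [ 58  57  58  59  60  60  59  59]
 [ 56  54  55  56  57  58  59  59]]
```

play_rows:
  moves:
    - [[0,0,0,0,0.42],[0,0,0,0,0.42],[0,0,0,0,0.42],[0,0,0,0,0.42],[0,0,0,0,0.42],[0.003,0,0,0,0.42],[0.003,0,0,0,0.42],[0.003,0,0,0,0.42],[0.003,0,0,0,0.42],[0,0,0,0,0.42]]

```text
time: 6.25
tool_pos: [0.5115, 0.317, 0.0068]
tool_rot: [1.172, 1.566, 1.36]
contact_force: [-0.0, -0.6, -0.6]
opening: 0.0651
```

play_rows:
  moves:
    - [[0.003,0,0,0,0.42],[0.003,0,0,0,0.42],[0.003,0,0,0,0.42],[0.003,0,0,0,0.42],[0.003,0,0,0,0.42],[0.002,0,0,0,0.42],[0,0,0,0,0.42],[0,0,0,0,0.42],[0,0,0,0,0.42],[0,0,0,0,0.42]]

```text
time: 7.25
tool_pos: [0.5115, 0.3172, -0.0118]
tool_rot: [1.183, 1.566, 1.371]
contact_force: [-0.0, -0.1, -0.0]
opening: 0.0652
```

```bash
python3 -c "
from h import *
plan((.511,.317,-.009),100.9,1)
im=robot.read_camera('scene'); c=im[175:235,230:300,::-1].astype(float); c=np.clip((c-30)*1.6,0,255).astype(np.uint8)
cv2.imwrite('pics/scene6.png',cv2.resize(c,None,fx=10,fy=10,interpolation=cv2.INTER_CUBIC))"
```

```text
t 7.25 pos [ 0.5115  0.3172 -0.0118] jaw 100.79 open 0.0652 F [-0.  -0.1 -0. ] q6 -1.34 tilt [0.0009 0.0046]
delta [-0.0005 -0.0002  0.0028] dj 0.11
[np.float64(-0.0028), np.float64(-0.0001), np.float64(-0.0006), np.float64(-0.11)]
```

View pics/scene6.png

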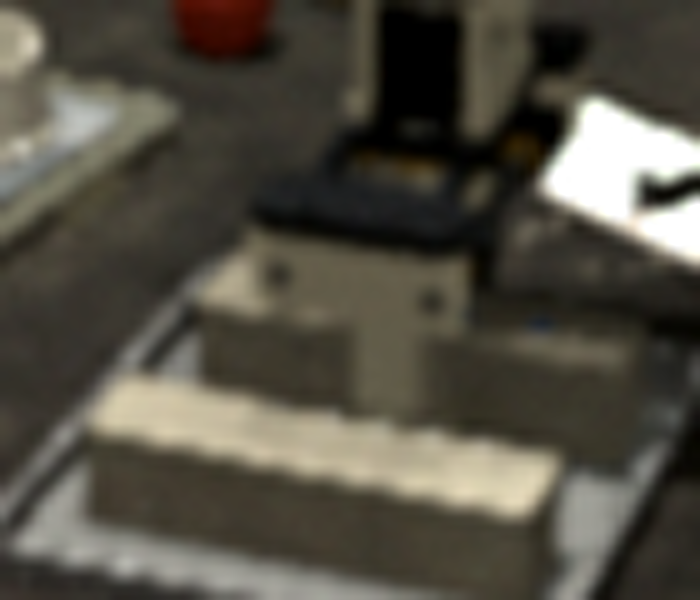

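The near finger is now beside the prism (tip near row 216), with zero force. Closing.

play_rows:
  moves:
    - [[0,0,0,0,-0.6],[0,0,0,0,-0.6],[0,0,0,0,-0.6],[0,0,0,0,-0.6],[0,0,0,0,-0.6],[0,0,0,0,-0.6],[-0.002,0,0,0,-0.6],[-0.004,0,0,0,-0.6],[-0.004,0,0,0,-0.6],[0,0,0,0,-0.6]]
  grip_force: 45

```text
time: 8.3
tool_pos: [0.5094, 0.3161, -0.0033]
tool_rot: [2.495, 1.566, 2.683]
contact_force: [-0.2, 0.6, -6.1]
opening: 0.04
```

```bash
python3 -c "
from h import *
plan((.511,.317,.08),100.9,1)"
```

```text
t 8.3 pos [ 0.5094  0.3161 -0.0033] jaw 100.79 open 0.04 F [-0.2  0.6 -6.1] q6 -1.34 tilt [-0.0043  0.0021]
delta [0.0016 0.0009 0.0833] dj 0.11
[np.float64(-0.0833), np.float64(0.0006), np.float64(0.0018), np.float64(-0.11)]
```

play_rows:
  moves:
    - [[-0.008,0,0,0,-0.6],[-0.01,0,0,0,-0.6],[-0.012,0,0,0,-0.6],[-0.012,0,0,0,-0.6],[-0.012,0,0,0,-0.6],[-0.01,0,0,0,-0.6],[-0.006,0,0,0,-0.6],[0,0,0,0,-0.6],[0,0,0,0,-0.6],[0,0,0,0,-0.6]]

```text
time: 9.3
tool_pos: [0.5098, 0.316, 0.0742]
tool_rot: [2.15, 1.567, 2.338]
contact_force: [-0.2, -0.5, -6.2]
opening: 0.0398
```

```bash
python3 -c "
from h import *
im=robot.read_camera('scene');t=robot.read_camera('top'); np.save('l_s.npy',im);np.save('l_t.npy',t)
c=im[165:235,230:310,::-1].astype(float); c=np.clip((c-30)*1.6,0,255).astype(np.uint8)
cv2.imwrite('pics/scene7.png',cv2.resize(c,None,fx=8,fy=8,interpolation=cv2.INTER_CUBIC))
cv2.imwrite('pics/top7.png',cv2.resize(t[160:260,200:300,::-1],None,fx=6,fy=6,interpolation=cv2.INTER_CUBIC))
plan((.5402,.0915,.065),70.6,20)"
```

```text
t 9.4 pos [0.5096 0.316  0.074 ] jaw 100.79 open 0.0399 F [ 0.6  0.5 -6.4] q6 -1.34 tilt [-0.0032  0.0027]
delta [ 0.0306 -0.2245 -0.009 ] dj -30.19
[np.float64(0.0005), np.float64(-0.0113), np.float64(-0.0006), np.float64(1.51)]
[np.float64(0.0005), np.float64(-0.0113), np.float64(-0.0003), np.float64(1.51)]
[np.float64(0.0005), np.float64(-0.0113), np.float64(-0.0), np.float64(1.51)]
[np.float64(0.0005), np.float64(-0.0113), np.float64(0.0003), np.float64(1.51)]
[np.float64(0.0005), np.float64(-0.0113), np.float64(0.0006), np.float64(1.51)]
[np.float64(0.0005), np.float64(-0.0113), np.float64(0.0009), np.float64(1.51)]
[np.float64(0.0005), np.float64(-0.0113), np.float64(0.0012), np.float64(1.51)]
[np.float64(0.0005), np.float64(-0.0112), np.float64(0.0015), np.float64(1.51)]
[np.float64(0.0005), np.float64(-0.0112), np.float64(0.0018), np.float64(1.51)]
[np.float64(0.0005), np.float64(-0.0111), np.float64(0.0021), np.float64(1.51)]
[np.float64(0.0005), np.float64(-0.0111), np.float64(0.0024), np.float64(1.51)]
[np.float64(0.0005), np.float64(-0.011), np.float64(0.0027), np.float64(1.51)]
[np.float64(0.0005), np.float64(-0.0109), np.float64(0.0029), np.float64(1.51)]
[np.float64(0.0005), np.float64(-0.0109), np.float64(0.0032), np.float64(1.51)]
[np.float64(0.0005), np.float64(-0.0108), np.float64(0.0035), np.float64(1.51)]
[np.float64(0.0005), np.float64(-0.0107), np.float64(0.0038), np.float64(1.51)]
[np.float64(0.0005), np.float64(-0.0106), np.float64(0.0041), np.float64(1.51)]
[np.float64(0.0005), np.float64(-0.0105), np.float64(0.0044), np.float64(1.51)]
[np.float64(0.0005), np.float64(-0.0103), np.float64(0.0046), np.float64(1.51)]
[np.float64(0.0005), np.float64(-0.0102), np.float64(0.0049), np.float64(1.51)]
```

View pics/scene7.png

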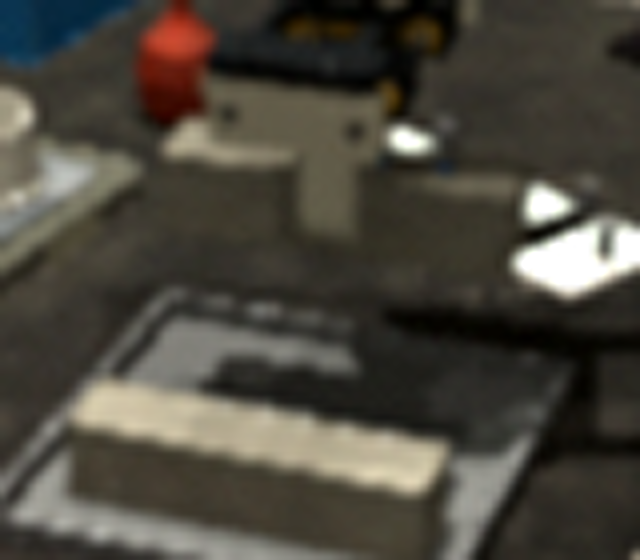

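View pics/top7.png

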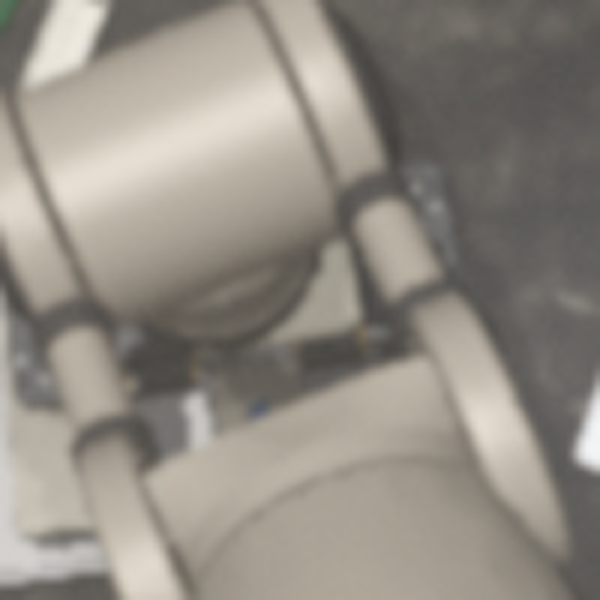

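```bash
python3 -c "
from h import *
s,p,j,R=st();a=np.radians(j-90);ax=np.array([np.cos(a),np.sin(a),0])
c=p.copy();c[2]+=.0148+.04
for t in(-.08,-.045,-.015,.015,.045,.08): print(t,proj('scene',c+ax*t)[0].round(1),proj('top',c+ax*t)[0].round(1))
im=np.load('l_s.npy').astype(int);t=np.load('l_t.npy').astype(int)
b=im[180:190,278:292,2]-im[180:190,278:292,0];print(b)
b=t[222:234,236:250,2]-t[222:234,236:250,0];print(b)
"
```

```text
-0.08 [295.5 186.8] [244.9 240.8]
-0.045 [285.7 185.4] [242.9 227.9]
-0.015 [277.5 184.2] [241.1 216.9]
0.015 [269.3 183.1] [239.4 206.1]
0.045 [261.2 182. ] [237.7 195.4]
0.08 [251.9 180.6] [235.8 183. ]
[[-11  -7  -6  -7  -8  -6  -6  -5  -4  -5  -6  -7  -6  -6]
 [-11  -8  -6  -7  -7  -6  -4  -3  -4  -5  -6  -6  -5  -6]
 [-11  -8  -8  -7  -7  -6  -5  -3  -4  -6  -6  -7  -8  -8]
 [ -8  -7  -7  -8  -8  -6  -4  -4  -5  -7  -7  -8  -9  -9]
 [ -3  -5  -7  -7  -8  -7  -5  -4  -4  -7  -8  -9  -9  -8]
 [ -1  -7  -9  -9  -8  -6   0   8   3  -7  -9  -9  -9  -8]
 [ -5  -9  -9  -8  -9  -8  -3   5   1  -9 -11 -12 -11 -10]
 [ -9 -10 -10 -11 -12 -13 -12  -9 -10 -13 -14 -13 -13 -13]
 [ -9  -9 -10 -10 -10 -12 -12 -13 -14 -15 -14 -14 -14 -15]
 [ -9  -8  -9  -8  -9 -10 -10 -11 -12 -12 -13 -12 -13 -12]]
[[-12 -12 -12 -11 -12 -13 -12 -11 -12 -11 -12 -12 -12 -11]
 [-13 -12 -11 -11 -11 -12 -12 -12 -12 -11 -11 -11 -12 -10]
 [-12 -13 -12 -12 -11 -11 -12 -12 -11 -11 -12 -11 -12 -10]
 [-14 -13 -13 -13 -11 -12 -10 -10 -11 -12 -12 -12 -11 -11]
 [-13 -14 -13 -12 -13  -9  -6  -4  -7 -11 -12 -12 -14 -16]
 [-13 -14 -15 -15 -12  -5   6  10   1 -11 -15 -17 -18 -20]
 [-14 -15 -16 -14 -12  -3  12  13   1 -13 -19 -19 -21 -20]
 [-13 -17 -15 -15 -13  -7   0  -2 -10 -17 -20 -21 -21 -22]
 [-13 -16 -17 -16 -16 -15 -15 -16 -19 -21 -22 -21 -21 -22]
 [-13 -17 -18 -19 -19 -20 -20 -21 -21 -21 -21 -22 -22 -22]
 [-15 -19 -20 -20 -20 -20 -21 -21 -20 -20 -21 -21 -20 -21]
 [-19 -21 -21 -21 -21 -20 -20 -21 -21 -21 -21 -21 -20 -21]]
```

play_rows:
  moves:
    - [[0,-0.012,0,2,-0.6],[0,-0.024,-0.001,3.3,-0.6],[0,-0.026,0,3.3,-0.6],[0,-0.026,0.002,3.3,-0.6],[0,-0.026,0.003,3.3,-0.6],[0,-0.026,0.005,3.3,-0.6],[0,-0.024,0.006,3.3,-0.6],[0,-0.022,0.008,3.3,-0.6],[0,-0.015,0.008,3,-0.6],[0,0,0,0,-0.6]]

```text
time: 10.4
tool_pos: [0.5323, 0.0965, 0.0702]
tool_rot: [-2.661, 1.562, -2.998]
contact_force: [0.5, 0.2, -5.7]
opening: 0.04
```

```bash
python3 -c "
from h import *
plan((.540,.0911,.060),70.6,1)"
```

```text
t 10.4 pos [0.5323 0.0965 0.0702] jaw 70.67 open 0.04 F [ 0.5  0.2 -5.7] q6 -1.19 tilt [-0.0084 -0.0012]
delta [ 0.0077 -0.0054 -0.0102] dj -0.07
[np.float64(0.0102), np.float64(-0.0025), np.float64(0.0091), np.float64(0.07)]
```

play_rows:
  moves:
    - [[0,0,0.002,0,-0.6],[0,-0.001,0.003,0,-0.6],[0,-0.001,0.003,0,-0.6],[0,0,0.001,0,-0.6],[0,0,0,0,-0.6],[0,0,0,0,-0.6],[0,0,0,0,-0.6],[0,0,0,0,-0.6],[0,0,0,0,-0.6],[0,0,0,0,-0.6]]

```text
time: 11.4
tool_pos: [0.5396, 0.0932, 0.0696]
tool_rot: [-2.744, 1.561, -3.078]
contact_force: [-0.2, -0.2, -6.5]
opening: 0.0399
```

```bash
python3 -c "
from h import *
plan((.540,.0911,.060),70.6,1)
im=robot.read_camera('scene');t=robot.read_camera('top'); np.save('l_s.npy',im);np.save('l_t.npy',t)
cv2.imwrite('pics/scene8.png',cv2.resize(im[150:210,250:330,::-1],None,fx=10,fy=10,interpolation=cv2.INTER_CUBIC))
cv2.imwrite('pics/top8.png',cv2.resize(t[160:260,270:370,::-1],None,fx=6,fy=6,interpolation=cv2.INTER_CUBIC))
"
```

```text
t 11.4 pos [0.5396 0.0932 0.0696] jaw 70.84 open 0.0399 F [-0.2 -0.2 -6.5] q6 -1.2 tilt [-0.0099 -0.0006]
delta [ 0.0004 -0.0021 -0.0096] dj -0.24
[np.float64(0.0096), np.float64(-0.0019), np.float64(0.001), np.float64(0.24)]
```

View pics/scene8.png

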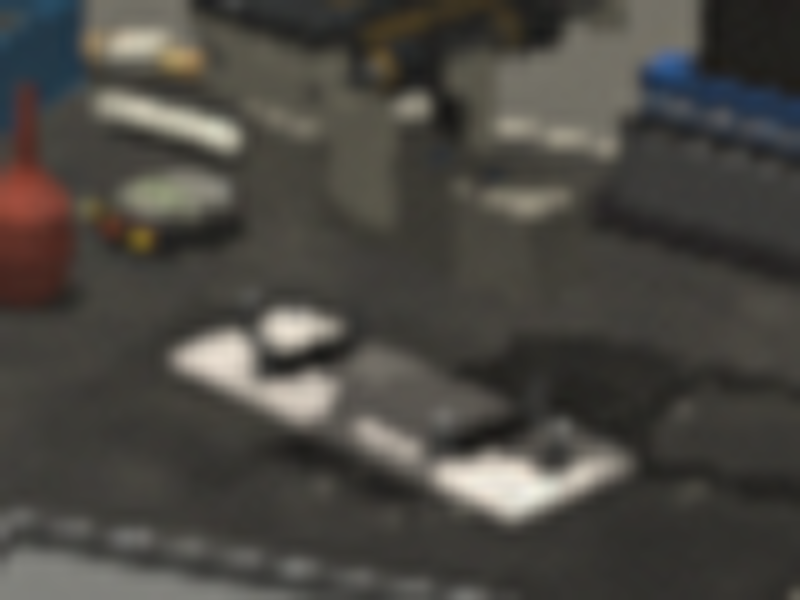

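View pics/top8.png

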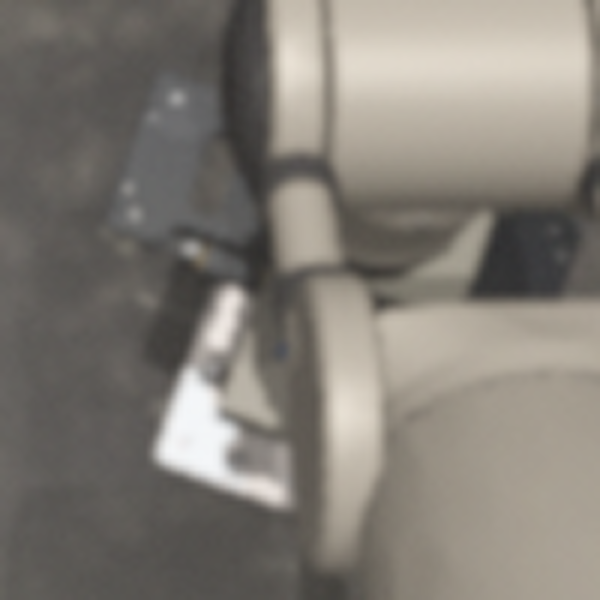

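```bash
python3 -c "
from h import *
s,p,j,R=st();a=np.radians(j-90);ax=np.array([np.cos(a),np.sin(a),.0]);ax[2]=-.01
c=p-R[:,0]*.0548
print(c)
for t in(-.045,-.015,.015): print(t,proj('scene',c+ax*t)[0].round(1),proj('top',c+ax*t)[0].round(1))
t=np.load('l_t.npy').astype(int)
w=(t[212:224,310:322,2]-t[212:224,310:322,0]).astype(float);w-=np.median(w)
for b in blobs(w>14,(310,212),w,1): print(b)
import math
# prism end corner bottom: near-right corner in top
for q in((-.08,.02,.04),(-.08,-.02,.04)): print(proj('top',c+ax*q[0]+np.array([-ax[1],ax[0],0])*q[1])[0])
"
```

```text
[0.54021526 0.09318056 0.12441427]
-0.045 [299.5 166.8] [317.4 217.4]
-0.015 [293.9 164.8] [321.  207.1]
0.015 [288.5 162.8] [324.4 196.9]
(np.float64(316.3240740740741), np.float64(217.99074074074073), np.int32(2))
[306.19401224 226.94855512]
[320.38121642 232.08827302]
```

```bash
cat >> h.py <<'E'
def wire(c,img,roi,S,center_base,ang,dims,name,up=None,gain=1.6,lo=30,pts=()):
    x0,y0,w,h=roi; k=np.clip((img[y0:y0+h,x0:x0+w,::-1].astype(float)-lo)*gain,0,255).astype(np.uint8)
    k=cv2.resize(k,None,fx=S,fy=S,interpolation=cv2.INTER_CUBIC)
    a=np.radians(ang);X=np.array([np.cos(a),np.sin(a),0]);Z=np.array([0,0,1.]) if up is None else up/np.linalg.norm(up)
    X=X-Z*(X@Z);X/=np.linalg.norm(X);Y=np.cross(Z,X)
    V={}
    for i in(-1,1):
        for j in(-1,1):
            for l in(0,1): V[i,j,l]=(proj(c,center_base+X*i*dims[0]/2+Y*j*dims[1]/2+Z*l*dims[2])[0]-[x0,y0]+.5)*S
    for a_ in V:
        for b_ in V:
            if a_<b_ and sum(u!=v for u,v in zip(a_,b_))==1:
                cv2.line(k,tuple(int(v) for v in V[a_]),tuple(int(v) for v in V[b_]),(0,0,255) if a_[2]+b_[2] else (0,255,255),1)
    for q in pts:
        u=(proj(c,center_base+X*q[0]+Y*q[1]+Z*q[2])[0]-[x0,y0]+.5)*S; cv2.circle(k,tuple(int(v) for v in u),4,(0,255,0),1)
    cv2.imwrite(name,k)
E
python3 -c "
from h import *
s,p,j,R=st()
b=p-R[:,0]*.0148
wire('scene',np.load('l_s.npy'),(260,145,66,50),12,b,j-90,(.16,.04,.04),'pics/w_s.png',-R[:,0],2.2,35)
wire('top',np.load('l_t.npy'),(285,165,66,90),8,b,j-90,(.16,.04,.04),'pics/w_t.png',-R[:,0],1.3,20)
"
```

```text
(no output)
```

View pics/w_s.png

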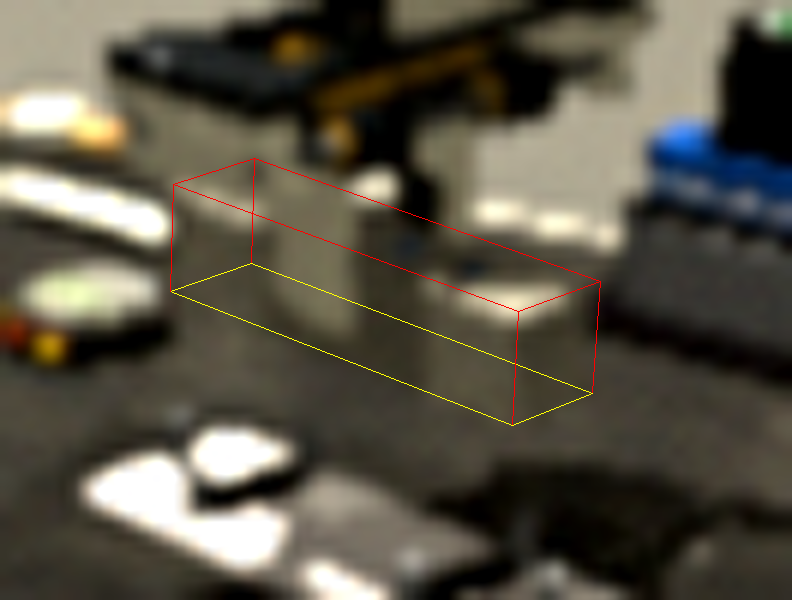

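View pics/w_t.png

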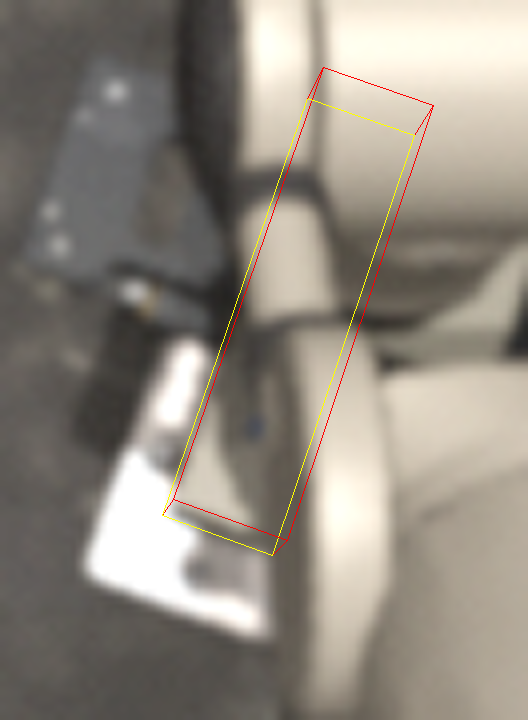

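play_rows:
  moves:
    - [[0.008,-0.001,0.001,0.12,-0.6],[0.008,-0.001,0.001,0.12,-0.6],[0.008,0,0,0,-0.6],[0.008,0,0,0,-0.6],[0.008,0,0,0,-0.6],[0.006,0,0,0,-0.6],[0.004,0,0,0,-0.6],[0,0,0,0,-0.6],[0,0,0,0,-0.6],[0,0,0,0,-0.6]]

```text
time: 12.5
tool_pos: [0.54, 0.0902, 0.0141]
tool_rot: [-2.744, 1.559, -3.083]
contact_force: [-0.4, -0.0, -6.5]
opening: 0.0398
```

```bash
python3 -c "
from h import *
plan((.5411,.0914,.0012),70.6,1)
im=robot.read_camera('scene');t=robot.read_camera('top'); np.save('l_s.npy',im);np.save('l_t.npy',t)
s,p,j,R=st()
b=p-R[:,0]*.0148
wire('scene',im,(260,150,66,50),12,b,j-90,(.16,.04,.04),'pics/w_s2.png',-R[:,0],2.2,35)
wire('top',t,(285,165,66,90),8,b,j-90,(.16,.04,.04),'pics/w_t2.png',-R[:,0],1.3,20)
"
```

```text
t 12.5 pos [0.54   0.0902 0.0141] jaw 70.56 open 0.0398 F [-0.4 -0.  -6.5] q6 -1.21 tilt [-0.0116 -0.0007]
delta [ 0.0011  0.0012 -0.0129] dj 0.04
[np.float64(0.0129), np.float64(0.0015), np.float64(0.0006), np.float64(-0.04)]
```

View pics/w_s2.png

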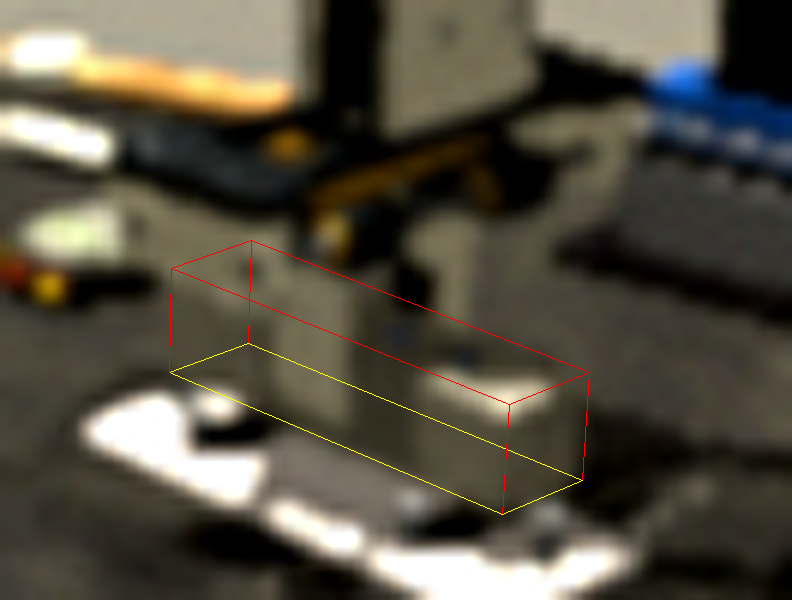

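View pics/w_t2.png

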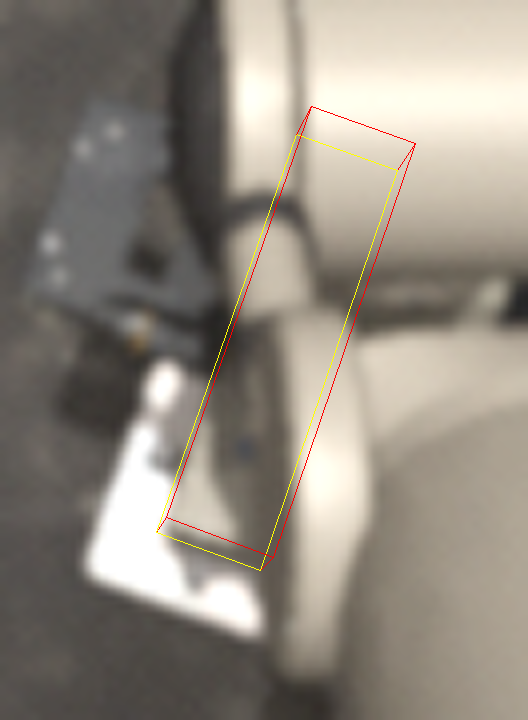

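play_rows:
  moves:
    - [[0,0.0007,0.0005,0,-0.6],[0,0,0,0,-0.6],[0.001,0,0,0,-0.6],[0.001,0,0,0,-0.6],[0.001,0,0,0,-0.6],[0.001,0,0,0,-0.6],[0.001,0,0,0,-0.6],[0,0,0,0,-0.6],[0,0,0,0,-0.6],[0,0,0,0,-0.6]]

```text
time: 13.6
tool_pos: [0.5413, 0.0907, 0.0094]
tool_rot: [-2.737, 1.561, -3.076]
contact_force: [0.7, 0.1, -5.2]
opening: 0.0401
```

```bash
python3 -c "
from h import *
plan((.5411,.0914,.0012),70.6,1); print(robot.observe()['torque'])
"
```

```text
t 13.6 pos [0.5413 0.0907 0.0094] jaw 70.56 open 0.0401 F [ 0.7  0.1 -5.2] q6 -1.2 tilt [-0.01   -0.0007]
delta [-0.0002  0.0007 -0.0082] dj 0.04
[np.float64(0.0082), np.float64(0.0006), np.float64(-0.0004), np.float64(-0.04)]
[-0.00595981  0.03050353 -0.01731643]
```

play_rows:
  moves:
    - [[0.001,0,0,0,-0.6],[0.001,0,0,0,-0.6],[0.001,0,0,0,-0.6],[0.001,0,0,0,-0.6],[0.001,0,0,0,-0.6],[0,0,0,0,-0.6],[0,0,0,0,-0.6],[0,0,0,0,-0.6],[0,0,0,0,-0.6],[0,0,0,0,-0.6]]

```text
time: 14.6
tool_pos: [0.5413, 0.0907, 0.004]
tool_rot: [-2.736, 1.561, -3.075]
contact_force: [-0.1, -0.5, -5.9]
opening: 0.0397
```

```bash
python3 -c "
from h import *
plan((.5411,.0914,.0012),70.6,1); print(robot.observe()['torque'])
"
```

```text
t 14.6 pos [0.5413 0.0907 0.004 ] jaw 70.56 open 0.0397 F [-0.1 -0.5 -5.9] q6 -1.2 tilt [-0.0098 -0.0007]
delta [-0.0002  0.0007 -0.0028] dj 0.04
[np.float64(0.0028), np.float64(0.0006), np.float64(-0.0004), np.float64(-0.04)]
[ 0.00656115 -0.02627348 -0.00624753]
```

Well inside the pegs, still no contact. Lowering the last few mm.

play_rows:
  moves:
    - [[0.001,0,0,0,-0.6],[0.001,0,0,0,-0.6],[0.0007,0,0,0,-0.6],[0,0,0,0,-0.6],[0,0,0,0,-0.6],[0,0,0,0,-0.6],[0,0,0,0,-0.6],[0,0,0,0,-0.6],[0,0,0,0,-0.6],[0,0,0,0,-0.6]]

```text
time: 15.6
tool_pos: [0.5415, 0.0908, 0.0021]
tool_rot: [-2.725, 1.562, -3.064]
contact_force: [-1.0, 1.1, -3.1]
opening: 0.0398
```

```bash
python3 -c "
from h import *
plan((.5411,.0914,.0012),70.6,1); print(robot.observe()['torque'])
"
```

```text
t 15.6 pos [0.5415 0.0908 0.0021] jaw 70.57 open 0.0398 F [-1.   1.1 -3.1] q6 -1.2 tilt [-0.0089 -0.0007]
delta [-0.0004  0.0006 -0.0009] dj 0.03
[np.float64(0.0009), np.float64(0.0005), np.float64(-0.0006), np.float64(-0.03)]
[-0.06965377  0.06681962  0.00084688]
```

play_rows:
  moves:
    - [[0.0008,0,0,0,-0.6],[0.0007,0,0,0,-0.6],[0,0,0,0,-0.6],[0,0,0,0,-0.05],[0,0,0,0,0.1],[0,0,0,0,0.3],[0,0,0,0,0.3],[0,0,0,0,0.3],[0,0,0,0,0.3],[-0.001,0,0,0,0.3]]

```text
time: 16.6
tool_pos: [0.5441, 0.0908, 0.004]
tool_rot: [-2.605, 1.568, -2.944]
contact_force: [0.9, 0.2, 0.4]
opening: 0.0598
```

play_rows:
  moves:
    - [[-0.004,0,0,0,0.3],[-0.006,0,0,0,0.3],[-0.01,0,0,0,0.3],[-0.015,0,0,0,0.3],[-0.02,0,0,0,0.3],[-0.025,0,0,0,0.3],[-0.025,0,0,0,0.3],[-0.025,0,0,0,0.3],[-0.025,0,0,0,0.3],[-0.01,0,0,0,0.3]]

```text
time: 17.6
tool_pos: [0.5439, 0.0909, 0.1809]
tool_rot: [-2.442, 1.569, -2.781]
contact_force: [1.0, 0.9, -0.5]
opening: 0.0597
```

```bash
python3 -c "
from h import *
plan((.478,-.18,.17),98,1)
im=robot.read_camera('scene')
cv2.imwrite('pics/scene9.png',cv2.resize(im[140:220,250:350,::-1],None,fx=8,fy=7.5,interpolation=cv2.INTER_CUBIC))
"
```

```text
t 17.6 pos [0.5439 0.0909 0.1809] jaw 70.57 open 0.0597 F [ 1.   0.9 -0.5] q6 -1.2 tilt [-0.0013 -0.0005]
delta [-0.0659 -0.2709 -0.0109] dj 27.43
[np.float64(0.0109), np.float64(-0.2774), np.float64(0.028), np.float64(-27.43)]
```

View pics/scene9.png

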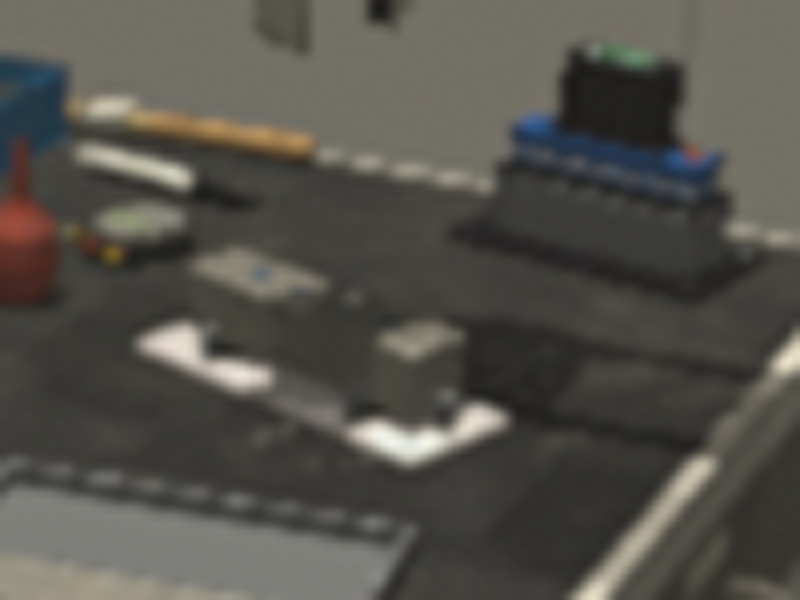

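Prism is seated: its ends lie between the pegs, dots up, and the arm is clear. Next I'll triangulate the probe height and position.

Run:
```python
from h import *
im={c:robot.read_camera(c) for c in C}
np.save('p_s.npy',im['scene']);np.save('p_t.npy',im['top'])
roi={'scene':(310,140,45,40),'top':(380,195,60,70)}
for n,lo,hi in(("orange",(0,110,120),(20,255,255)),("green",(45,50,70),(90,255,255))):
    u={}
    for c in C:
        x0,y0,w,h=roi[c];s=im[c][y0:y0+h,x0:x0+w];hsv=cv2.cvtColor(s,cv2.COLOR_RGB2HSV);m=cv2.inRange(hsv,lo,hi)>0
        f=s.astype(float); wt=f[:,:,0]-f[:,:,2] if n=="orange" else f[:,:,1]-f[:,:,0]
        B=blobs(m,(x0,y0),wt,1); print(n,c,[np.round(b,2) for b in B])
        if B: u[c]=max(B,key=lambda b:b[2])[:2]
    if len(u)==2: print(tri(u['scene'],u['top']), [onz('scene',u['scene'],z) for z in(.076,.082,.129,.135)],[onz('top',u['top'],z) for z in(.076,.082,.129,.135)])
for c in C:
  for zb in(.033,.039):
    x0,y0,w,h=roi[c]
    b=np.array([.4775,-.18,zb+.043])
    S=13 if c=='scene' else 8
    wire(c,im[c],(305,140,55,42) if c=='scene' else roi[c],S,b,-9.8,(.07,.028,.053),f'pics/pw_{c}_{int(zb*1000)}.png',gain=1.8,lo=15,pts=[(.062,.018,0),(.062,-.018,0),(-.062,-.018,0),(-.062,.018,0),(-.084,.044,-zb-.037),(.084,.044,-zb-.037),(-.084,-.044,-zb-.037)])
a=cv2.imread('pics/pw_scene_33.png');b=cv2.imread('pics/pw_top_33.png')
```

```text
orange scene []
orange top [array([417.88, 246.09,   7.  ])]
green scene [array([327.72, 147.08,  11.  ])]
green top [array([427.44, 225.94,  41.  ])]
[ 0.48040519 -0.18503025  0.12603258] [array([ 0.52767743, -0.33294065,  0.076     ]), array([ 0.5221348 , -0.31516872,  0.082     ]), array([ 0.47871756, -0.17595528,  0.129     ]), array([ 0.47317494, -0.15818336,  0.135     ])] [array([ 0.48626389, -0.20588762,  0.076     ]), array([ 0.48543609, -0.20342427,  0.082     ]), array([ 0.47895162, -0.18412809,  0.129     ]), array([ 0.47812382, -0.18166475,  0.135     ])]
```

View pics/pw_scene_33.png

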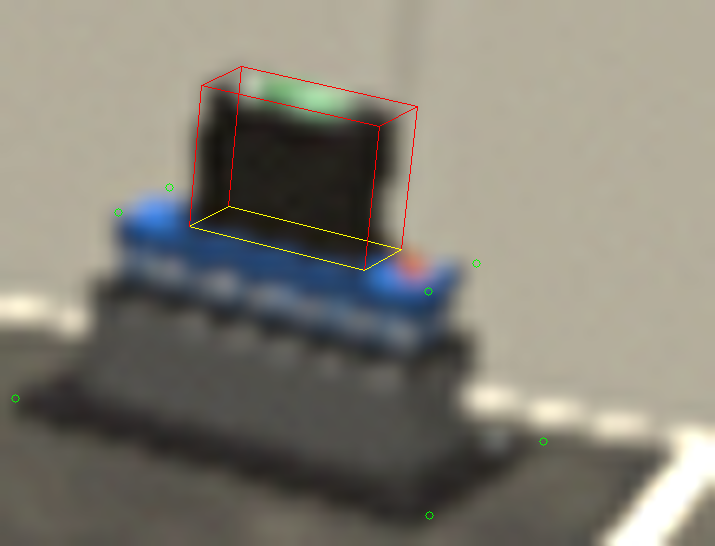

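View pics/pw_top_33.png

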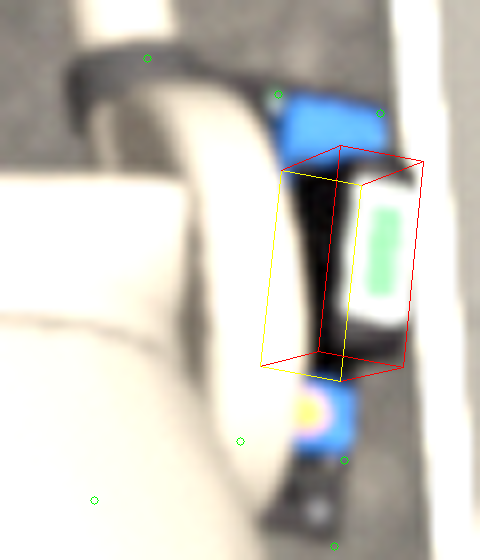

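```bash
python3 -c "
from h import *
plan((.4785,-.179,.15),80.2,10)
"
```

```text
t 17.75 pos [0.5428 0.0909 0.1778] jaw 70.57 open 0.0599 F [-0.4  0.6 -0.3] q6 -1.2 tilt [-0.0052 -0.0006]
delta [-0.0643 -0.2699 -0.0278] dj 9.63
[np.float64(0.0028), np.float64(-0.0276), np.float64(0.0029), np.float64(-0.96)]
[np.float64(0.0028), np.float64(-0.0276), np.float64(0.0025), np.float64(-0.96)]
[np.float64(0.0028), np.float64(-0.0277), np.float64(0.002), np.float64(-0.96)]
[np.float64(0.0028), np.float64(-0.0277), np.float64(0.0015), np.float64(-0.96)]
[np.float64(0.0028), np.float64(-0.0277), np.float64(0.0011), np.float64(-0.96)]
[np.float64(0.0028), np.float64(-0.0277), np.float64(0.0006), np.float64(-0.96)]
[np.float64(0.0028), np.float64(-0.0277), np.float64(0.0001), np.float64(-0.96)]
[np.float64(0.0028), np.float64(-0.0277), np.float64(-0.0003), np.float64(-0.96)]
[np.float64(0.0028), np.float64(-0.0277), np.float64(-0.0008), np.float64(-0.96)]
[np.float64(0.0028), np.float64(-0.0277), np.float64(-0.0013), np.float64(-0.96)]
```

play_rows:
  moves:
    - [[0,-0.014,0.002,-0.6,0.5],[0.003,-0.03,0.003,-1.1,0.5],[0.003,-0.033,0.002,-1.1,0.5],[0.003,-0.033,0.002,-1.1,0.5],[0.003,-0.033,0.001,-1.1,0.5],[0.003,-0.033,0,-1.1,0.5],[0.003,-0.033,0,-1.1,0.5],[0.003,-0.03,-0.001,-1.1,0.5],[0.003,-0.02,-0.001,-1,0.5],[0,-0.006,0,0,0.5]]

```text
time: 18.75
tool_pos: [0.4691, -0.1726, 0.136]
tool_rot: [3.053, 1.535, 2.887]
contact_force: [-0.4, 0.6, -1.2]
opening: 0.0687
```

```bash
python3 -c "
from h import *
plan((.4785,-.179,.062),80.2,1)
"
```

```text
t 18.75 pos [ 0.4691 -0.1726  0.136 ] jaw 80.45 open 0.0687 F [-0.4  0.6 -1.2] q6 -1.9 tilt [-0.0344  0.009 ]
delta [ 0.0094 -0.0064 -0.074 ] dj -0.25
[np.float64(0.074), np.float64(-0.0047), np.float64(0.0104), np.float64(0.25)]
```

play_rows:
  moves:
    - [[0,-0.002,0.003,0.1,0.5],[0,-0.002,0.003,0.1,0.5],[0,-0.001,0.003,0,0.5],[0,0,0.001,0,0.5],[0,0,0,0,0.5],[0,0,0,0,0.5],[0,0,0,0,0.5],[0,0,0,0,0.5],[0,0,0,0,0.5],[0,0,0,0,0.5]]

```text
time: 19.75
tool_pos: [0.479, -0.1754, 0.1339]
tool_rot: [3.005, 1.532, 2.837]
contact_force: [0.4, 0.1, -0.3]
opening: 0.0689
```

```bash
python3 -c "
from h import *
plan((.4785,-.179,.062),80.2,1);print(robot.observe()['qpos'])
"
```

```text
t 19.75 pos [ 0.479  -0.1754  0.1339] jaw 80.35 open 0.0689 F [ 0.4  0.1 -0.3] q6 -1.9 tilt [-0.0372  0.0117]
delta [-0.0005 -0.0036 -0.0719] dj -0.15
[np.float64(0.0719), np.float64(-0.0036), np.float64(0.0001), np.float64(0.15)]
[-0.4963352   0.40337052  1.6285509  -0.00814885  1.1479765  -1.89526386]
```

play_rows:
  moves:
    - [[0.004,-0.001,0.0003,0,0.5],[0.007,-0.001,0.0004,0,0.5],[0.008,-0.001,0.0004,0,0.5],[0.008,-0.001,0.0004,0,0.5],[0.008,0,0.0003,0,0.5],[0.008,0,0.0003,0,0.5],[0.008,0,0.0003,0,0.5],[0.006,0,0.0002,0,0.5],[0.003,0,0,0,0.5],[0,0,0,0,0.5]]

```text
time: 20.75
tool_pos: [0.4777, -0.1793, 0.0671]
tool_rot: [2.993, 1.529, 2.824]
contact_force: [0.2, 0.3, 0.3]
opening: 0.0694
```

```bash
python3 -c "
from h import *
plan((.4785,-.179,.062),80.2,1)
im={c:robot.read_camera(c) for c in C}
cv2.imwrite('pics/g_s.png',cv2.resize(im['scene'][125:185,295:365,::-1],None,fx=10,fy=10,interpolation=cv2.INTER_CUBIC))
"
```

```text
t 20.75 pos [ 0.4777 -0.1793  0.0671] jaw 80.32 open 0.0694 F [0.2 0.3 0.3] q6 -1.9 tilt [-0.0395  0.013 ]
delta [ 0.0008  0.0003 -0.0051] dj -0.12
[np.float64(0.0051), np.float64(0.0004), np.float64(0.0007), np.float64(0.12)]
```

View pics/g_s.png

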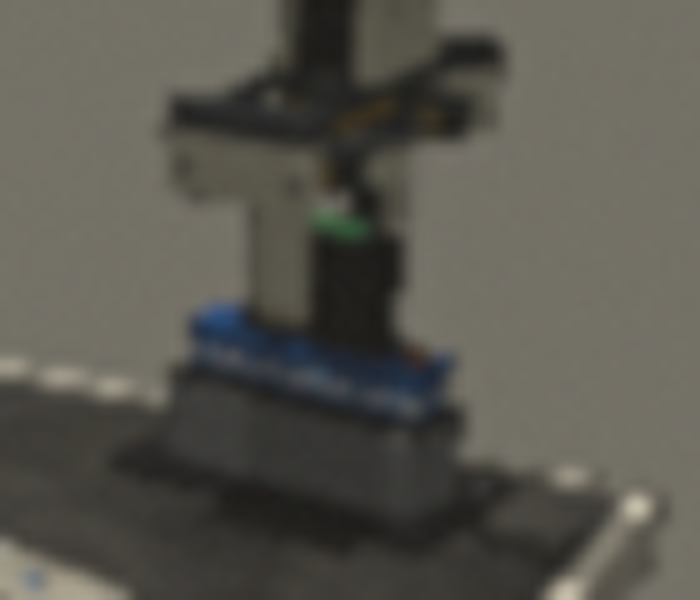

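play_rows:
  moves:
    - [[0.003,0,0.001,0,0.5],[0.002,0,0,0,0.5],[0,0,0,0,0.3],[0,0,0,0,-1],[0,0,0,0,-1],[0,0,0,0,-1],[0,0,0,0,-1],[0,0,0,0,-1],[0,0,0,0,-1],[0,0,0,0,-1]]
  grip_force: 50

```text
time: 21.85
tool_pos: [0.4798, -0.1812, 0.0635]
tool_rot: [3.058, 1.534, 2.888]
contact_force: [-1.0, -0.8, 0.8]
opening: 0.028
```

```bash
python3 -c "
from h import *
plan((.4785,-.179,.14),80.2,1)
im={c:robot.read_camera(c) for c in C}
cv2.imwrite('pics/g_s2.png',cv2.resize(im['scene'][125:185,295:365,::-1],None,fx=10,fy=10,interpolation=cv2.INTER_CUBIC))
"
```

```text
t 21.85 pos [ 0.4798 -0.1812  0.0635] jaw 80.31 open 0.028 F [-1.  -0.8  0.8] q6 -1.9 tilt [-0.0358  0.0093]
delta [-0.0013  0.0022  0.0765] dj -0.11
[np.float64(-0.0765), np.float64(0.0019), np.float64(-0.0017), np.float64(0.11)]
```

View pics/g_s2.png

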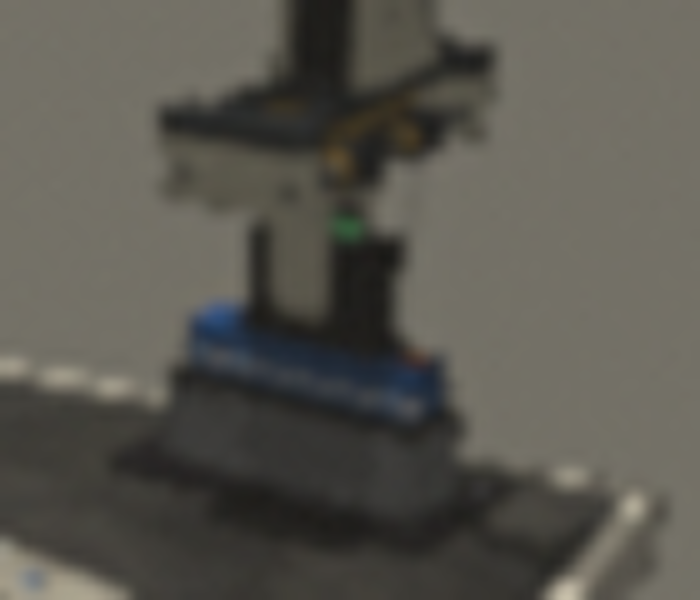

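play_rows:
  moves:
    - [[-0.003,0,0,0,-1],[-0.006,0,-0.0002,0,-1],[-0.008,0,-0.0003,0,-1],[-0.008,0,-0.0003,0,-1],[-0.008,0,-0.0003,0,-1],[-0.008,0,-0.0003,0,-1],[-0.008,0,-0.0003,0,-1],[-0.008,0,-0.0003,0,-1],[-0.008,0,-0.0003,0,-1],[-0.004,0,0,0,-1]]

```text
time: 22.95
tool_pos: [0.479, -0.1797, 0.1378]
tool_rot: [3.004, 1.53, 2.836]
contact_force: [-0.4, -0.7, -4.2]
opening: 0.0278
```

```bash
python3 -c "
from h import *
plan((.541,.091,.145),70.6,1)
im={c:robot.read_camera(c) for c in C}
cv2.imwrite('pics/g_s3.png',cv2.resize(im['scene'][110:190,285:365,::-1],None,fx=7,fy=7,interpolation=cv2.INTER_CUBIC))
"
```

```text
t 22.95 pos [ 0.479  -0.1797  0.1378] jaw 80.35 open 0.0278 F [-0.4 -0.7 -4.2] q6 -1.9 tilt [-0.0386  0.0122]
delta [0.062  0.2707 0.0072] dj -9.75
[np.float64(-0.0072), np.float64(0.2773), np.float64(0.0158), np.float64(9.75)]
```

View pics/g_s3.png

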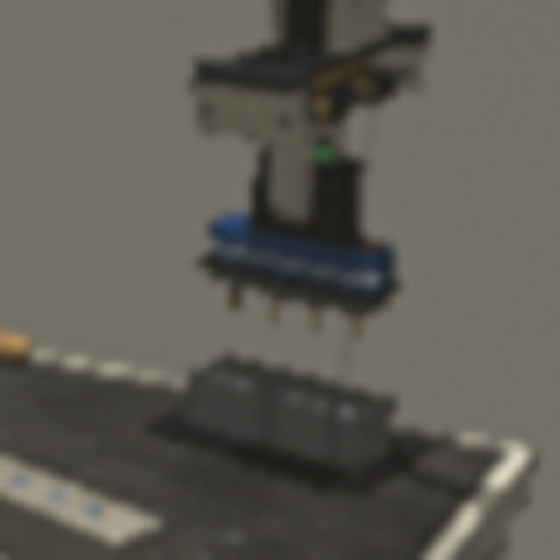

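Probe is clear of the dock, hanging parallel to it with four brass pins showing at about rows 295–325. Next I'll measure the dots on the seated prism.

Run:
```python
from h import *
im={c:robot.read_camera(c) for c in C}
np.save('d_s.npy',im['scene']);np.save('d_t.npy',im['top'])
for c,(x0,y0,w,h),th in(("top",(300,175,40,60),12),("scene",(270,165,45,30),12)):
    f=im[c][y0:y0+h,x0:x0+w].astype(float);b=f[:,:,2]-f[:,:,0]
    for u in blobs(b>th,(x0,y0),b+10,1): print(c,np.round(u,2),onz(c,u[:2],.056).round(4))
cv2.imwrite('pics/d_t.png',cv2.resize(im['top'][165:245,285:365,::-1],None,fx=7,fy=7,interpolation=cv2.INTER_CUBIC))
cv2.imwrite('pics/d_s.png',cv2.resize(im['scene'][160:210,265:325,::-1],None,fx=12,fy=12,interpolation=cv2.INTER_CUBIC))
```

```text
top [325.33 192.24   8.  ] [0.5828 0.0757 0.056 ]
top [321.91 201.68   8.  ] [0.5546 0.086  0.056 ]
top [318.66 211.29   8.  ] [0.5262 0.0958 0.056 ]
top [315.26 220.93  10.  ] [0.498  0.1058 0.056 ]
```

View pics/d_t.png

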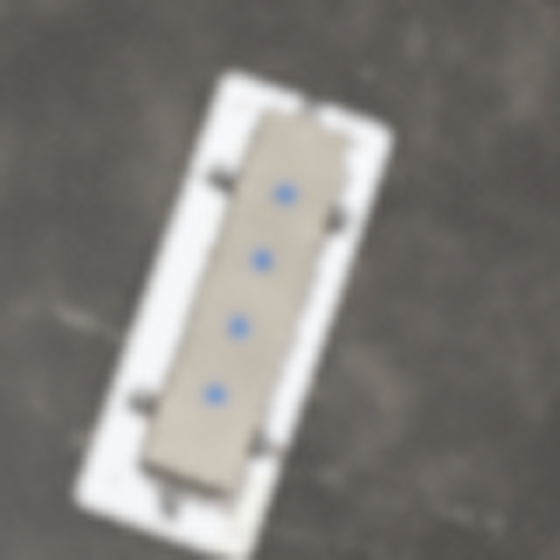

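View pics/d_s.png

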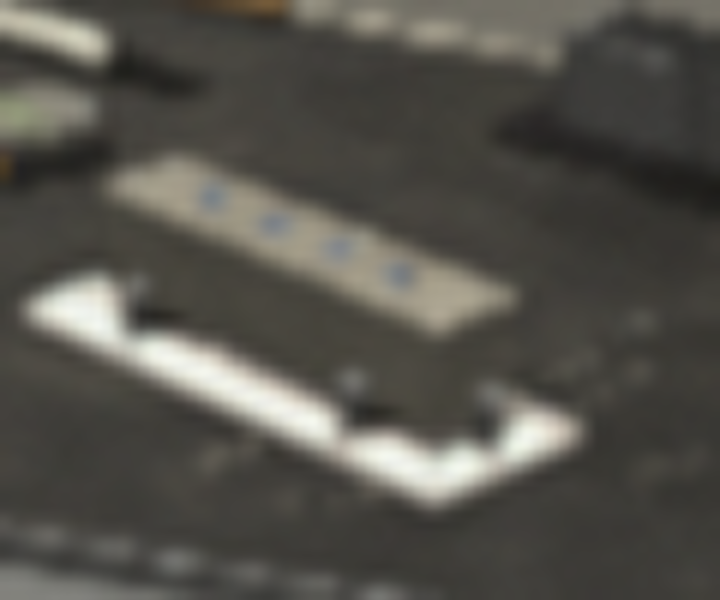

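Run:
```python
from h import *
c="scene";im=np.load('d_s.npy');x0,y0,w,h=275,170,30,20
f=im[y0:y0+h,x0:x0+w].astype(float);b=f[:,:,2]-f[:,:,0]
P=[]
for g in((212,197),(275,222),(340,246),(402,274)):
    u=np.array(g)/12+[265,160]-.5;x,y=np.round(u-[x0,y0]).astype(int)
    s=b[y-2:y+3,x-2:x+3]; s=np.clip(s-np.percentile(s,40),0,None); yy,xx=np.mgrid[-2:3,-2:3]
    v=(x0+x+(xx*s).sum()/s.sum(), y0+y+(yy*s).sum()/s.sum()); p=onz(c,v,.056);P.append(p);print(u.round(1),np.round(v,2),p.round(4))
P=np.array(P);print(P.mean(0),np.linalg.norm(P[0]-P[3]),np.degrees(np.arctan2(*(P[0]-P[3])[1::-1])))
plan((.541,.091,.145),70.5,20)
```

```text
[282.2 175.9] [282.38 175.7 ] [0.5853 0.0756 0.056 ]
[287.4 178. ] [287.6 178. ] [0.5558 0.087  0.056 ]
[292.8 180. ] [293.14 179.8 ] [0.5281 0.0927 0.056 ]
[298.  182.3] [298.07 182.05] [0.5013 0.1038 0.056 ]
[0.5426148  0.08977026 0.056     ] 0.08860407442820713 -18.52561790786994
t 23.15 pos [ 0.4785 -0.1795  0.1365] jaw 80.35 open 0.0279 F [ 0.   0.4 -4.2] q6 -1.9 tilt [-0.0401  0.013 ]
delta [0.0625 0.2705 0.0085] dj -9.85
[np.float64(-0.0004), np.float64(0.0139), np.float64(0.0008), np.float64(0.49)]
[np.float64(-0.0004), np.float64(0.0139), np.float64(0.0007), np.float64(0.49)]
[np.float64(-0.0004), np.float64(0.0139), np.float64(0.0006), np.float64(0.49)]
[np.float64(-0.0004), np.float64(0.0139), np.float64(0.0005), np.float64(0.49)]
[np.float64(-0.0004), np.float64(0.0139), np.float64(0.0003), np.float64(0.49)]
[np.float64(-0.0004), np.float64(0.0139), np.float64(0.0002), np.float64(0.49)]
[np.float64(-0.0004), np.float64(0.0139), np.float64(0.0001), np.float64(0.49)]
[np.float64(-0.0004), np.float64(0.0139), np.float64(-0.0), np.float64(0.49)]
[np.float64(-0.0004), np.float
[... 240 characters left out ...]
oat64(0.0139), np.float64(-0.0005), np.float64(0.49)]
[np.float64(-0.0004), np.float64(0.0139), np.float64(-0.0006), np.float64(0.49)]
[np.float64(-0.0004), np.float64(0.0139), np.float64(-0.0007), np.float64(0.49)]
[np.float64(-0.0004), np.float64(0.0139), np.float64(-0.0009), np.float64(0.49)]
[np.float64(-0.0004), np.float64(0.0138), np.float64(-0.001), np.float64(0.49)]
[np.float64(-0.0004), np.float64(0.0138), np.float64(-0.0011), np.float64(0.49)]
[np.float64(-0.0004), np.float64(0.0138), np.float64(-0.0012), np.float64(0.49)]
[np.float64(-0.0004), np.float64(0.0138), np.float64(-0.0013), np.float64(0.49)]
[np.float64(-0.0004), np.float64(0.0138), np.float64(-0.0014), np.float64(0.49)]
```

play_rows:
  moves:
    - [[-0.001,0.006,0,0.3,-1],[-0.001,0.012,0.0006,0.5,-1],[-0.001,0.014,0.0006,0.5,-1],[-0.001,0.014,0.0005,0.5,-1],[-0.001,0.014,0.0003,0.5,-1],[-0.001,0.014,0.0002,0.5,-1],[0,0.014,0.0001,0.5,-1],[0,0.014,0,0.5,-1],[0,0.014,0,0.5,-1],[0,0.014,0,0.5,-1]]

```text
time: 24.15
tool_pos: [0.5063, -0.0451, 0.1391]
tool_rot: [3.06, 1.518, 2.799]
contact_force: [0.3, -0.6, -3.3]
opening: 0.0279
```

```bash
python3 -c "
from h import *
plan((.5415,.0905,.140),70.5,1)"
```

```text
t 24.15 pos [ 0.5063 -0.0451  0.1391] jaw 75.05 open 0.0279 F [ 0.3 -0.6 -3.3] q6 -1.56 tilt [-0.0493  0.0176]
delta [0.0352 0.1356 0.0009] dj -4.55
[np.float64(-0.0009), np.float64(0.1401), np.float64(-0.001), np.float64(4.55)]
```

play_rows:
  moves:
    - [[0,0.013,-0.0002,0.45,-1],[0,0.013,-0.0002,0.45,-1],[0,0.013,-0.0002,0.45,-1],[0,0.013,-0.0002,0.45,-1],[0,0.013,-0.0002,0.45,-1],[0,0.013,-0.0002,0.45,-1],[0,0.013,-0.0002,0.45,-1],[0,0.011,0,0.45,-1],[0,0.008,0,0.45,-1],[0,0.003,0,0.2,-1]]

```text
time: 25.15
tool_pos: [0.5355, 0.0739, 0.1353]
tool_rot: [-3.126, 1.508, 2.819]
contact_force: [-0.3, 0.2, -3.6]
opening: 0.0276
```

```bash
python3 -c "
from h import *
plan((.5415,.0905,.140),70.5,1)"
```

```text
t 25.15 pos [0.5355 0.0739 0.1353] jaw 70.64 open 0.0276 F [-0.3  0.2 -3.6] q6 -1.26 tilt [-0.0591  0.0197]
delta [0.006  0.0166 0.0047] dj -0.14
[np.float64(-0.0047), np.float64(0.0176), np.float64(0.0002), np.float64(0.14)]
```

play_rows:
  moves:
    - [[0,0.004,0,0.1,-1],[-0.025,0.004,0,0,-1],[-0.03,0.004,0,0,-1],[-0.03,0.003,0,0,-1],[0,0.002,0,0,-1],[0,0,0,0,-1],[0,0,0,0,-1],[0,0,0,0,-1],[0,0,0,0,-1],[0,0,0,0,-1]]

```text
time: 26.15
tool_pos: [0.5431, 0.0875, 0.2162]
tool_rot: [-3.055, 1.496, 2.886]
contact_force: [0.4, -0.7, -4.1]
opening: 0.0276
```

```bash
python3 -c "
from h import *
plan((.5415,.0905,.140),70.5,1)
im={c:robot.read_camera(c) for c in C}
cv2.imwrite('pics/h_s.png',cv2.resize(im['scene'][110:200,255:345,::-1],None,fx=6.5,fy=6.5,interpolation=cv2.INTER_CUBIC))
plan((.5415,.0905,.140),70.5,1)
"
```

```text
t 26.15 pos [0.5431 0.0875 0.2162] jaw 70.38 open 0.0276 F [ 0.4 -0.7 -4.1] q6 -1.22 tilt [-0.0718  0.0188]
delta [-0.0016  0.003  -0.0762] dj 0.12
[np.float64(0.0762), np.float64(0.0023), np.float64(-0.0025), np.float64(-0.12)]
t 26.25 pos [0.5432 0.0875 0.2164] jaw 70.38 open 0.0277 F [ 0.3  0.2 -4.2] q6 -1.22 tilt [-0.0715  0.0188]
delta [-0.0017  0.003  -0.0764] dj 0.12
[np.float64(0.0764), np.float64(0.0023), np.float64(-0.0026), np.float64(-0.12)]
```

View pics/h_s.png

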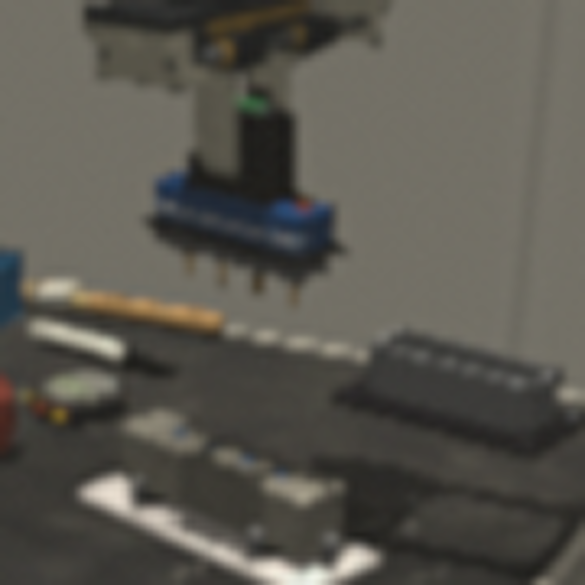

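Tilt has crept up: it is now about 0.035 rad away from the grasp attitude, so I need to undo it. A fast upward move made it worse, so I'll try a fast downward one while still well above the prism.

play_rows:
  moves:
    - [[0.03,0,0.002,0,-1],[0.03,0,0.002,0,-1],[0,0,0,0,-1],[0,0,0,0,-1],[0,0,0,0,-1],[0,0,0,0,-1],[0,0,0,0,-1],[0,0,0,0,-1],[0,0,0,0,-1],[0,0,0,0,-1]]

```text
time: 27.25
tool_pos: [0.5465, 0.0873, 0.1614]
tool_rot: [-3.105, 1.508, 2.836]
contact_force: [-0.8, -0.0, -4.2]
opening: 0.0276
```

```bash
python3 -c "
from h import *
plan((.5415,.0905,.140),70.5,1)"
```

```text
t 27.25 pos [0.5465 0.0873 0.1614] jaw 70.38 open 0.0276 F [-0.8 -0.  -4.2] q6 -1.23 tilt [-0.06    0.0189]
delta [-0.005   0.0032 -0.0214] dj 0.12
[np.float64(0.0214), np.float64(0.0013), np.float64(-0.0057), np.float64(-0.12)]
```

play_rows:
  moves:
    - [[-0.006,0,-0.001,0,-1],[-0.01,0,-0.001,0,-1],[-0.01,0,-0.001,0,-1],[-0.01,0,-0.001,0,-1],[-0.01,0,-0.001,0,-1],[-0.01,0,-0.001,0,-1],[-0.01,0.001,-0.001,0,-1],[-0.01,0,-0.001,0,-1],[-0.01,0,-0.001,0,-1],[-0.006,0,0,0,-1]]

```text
time: 28.25
tool_pos: [0.5436, 0.0898, 0.263]
tool_rot: [-3.113, 1.509, 2.828]
contact_force: [0.6, 0.4, -3.6]
opening: 0.0277
```

```bash
python3 -c "
from h import *
plan((.5415,.0905,.140),70.5,1)"
```

```text
t 28.25 pos [0.5436 0.0898 0.263 ] jaw 70.39 open 0.0277 F [ 0.6  0.4 -3.6] q6 -1.22 tilt [-0.0585  0.019 ]
delta [-0.0021  0.0007 -0.123 ] dj 0.11
[np.float64(0.123), np.float64(-0.0001), np.float64(-0.0022), np.float64(-0.11)]
```

play_rows:
  moves:
    - [[0.035,0,0,0,-1],[0.04,0,0,0,-1],[0.035,0,0,0,-1],[0,0,0,0,-1],[0,0,0,0,-1],[0,0,0,0,-1],[0,0,0,0,-1],[0,0,0,0,-1],[0,0,0,0,-1],[0,0,0,0,-1]]

```text
time: 29.25
tool_pos: [0.5437, 0.0919, 0.1612]
tool_rot: [3.039, 1.526, 2.697]
contact_force: [-0.1, 0.8, -3.7]
opening: 0.0275
```

```bash
python3 -c "
from h import *
plan((.5415,.0905,.140),70.5,1)"
```

```text
t 29.25 pos [0.5437 0.0919 0.1612] jaw 70.38 open 0.0275 F [-0.1  0.8 -3.7] q6 -1.22 tilt [-0.0402  0.0192]
delta [-0.0022 -0.0014 -0.0212] dj 0.12
[np.float64(0.0212), np.float64(-0.002), np.float64(-0.0017), np.float64(-0.12)]
```

Tilt is now within about 0.4° of the grasp attitude. Next I'll measure the pins against the dots.

```bash
python3 -c "
from h import *
im={c:robot.read_camera(c) for c in C}
s,p,j,R=st(); np.save('q_s.npy',im['scene']);np.save('q_t.npy',im['top'])
base=p-np.array([0,0,.0305])
pts=[(x,0,-.022) for x in(-.045,-.015,.015,.045)]
wire('scene',im['scene'],(260,125,60,60),10,base,j-90,(.124,.036,.043),'pics/q_s.png',gain=1.8,lo=25,pts=pts)
wire('top',im['top'],(285,165,80,80),7,base,j-90,(.124,.036,.043),'pics/q_t.png',gain=1.3,lo=20,pts=pts)
"
```

```text
(no output)
```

View pics/q_s.png

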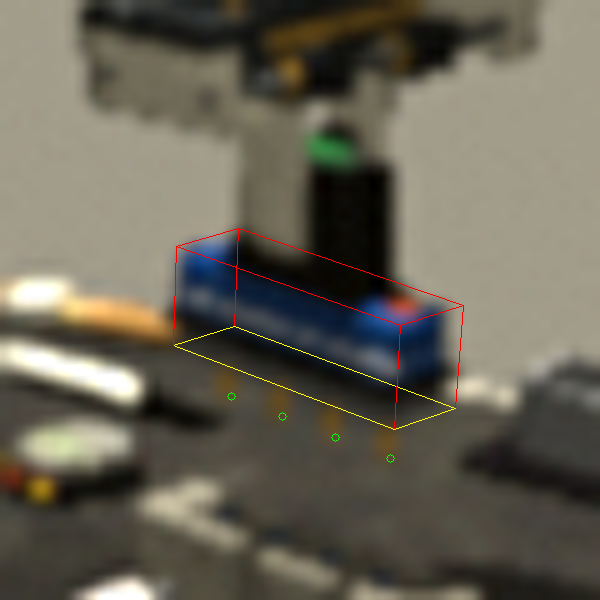

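View pics/q_t.png

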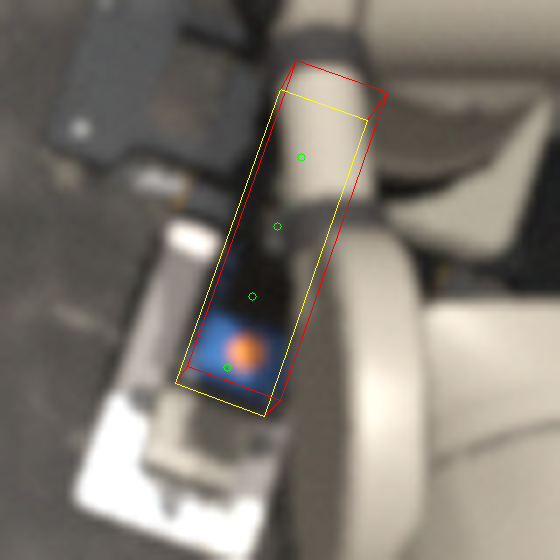

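Run:
```python
from h import *
s,p,j,R=st();a=np.radians(j-90);X=np.array([np.cos(a),np.sin(a)]);Y=np.array([-X[1],X[0]])
for n,f,off in(("now",'q_t.npy',(310,205)),):
    im=np.load(f);x0,y0=off;sub=im[y0:y0+20,x0:x0+20];hsv=cv2.cvtColor(sub,cv2.COLOR_RGB2HSV);m=cv2.inRange(hsv,(3,90,130),(22,255,255))
    g=sub.astype(float);B=blobs(m>0,off,g[:,:,0]-g[:,:,2],3)
    for u in B:
        for z in(p[2]-.0305+.043,p[2]-.0305+.047):
            q=onz('top',u[:2],z)[:2]-p[:2]; print(n,np.round(u,2),"along",q@X,"lat",q@Y)
# dock image: orange wrt dock centre
q=onz('top',(417.95,246.05),.078)[:2]-[.4769,-.1803];a=np.radians(-9.8);print("dock",q@[np.cos(a),np.sin(a)],q@[-np.sin(a),np.cos(a)])
# pins in scene
im=np.load('q_s.npy').astype(float);x0,y0=260,125
c=np.clip((im[155:175,275:305,::-1]-40)*3,0,255).astype(np.uint8);cv2.imwrite('pics/pins.png',cv2.resize(c,None,fx=24,fy=24,interpolation=cv2.INTER_CUBIC))
plan((.5407,.0906,.12),70.5,1)
```

```text
now [319.7  214.84  12.  ] along -0.0495527527714068 lat -0.0004851089212931575
now [319.7  214.84  12.  ] along -0.05033900872799861 lat -0.00021601386489048297
dock -0.047578763285809116 -0.0026780164830443997
t 29.35 pos [0.5436 0.0919 0.161 ] jaw 70.38 open 0.0275 F [-0.2 -0.3 -2.9] q6 -1.22 tilt [-0.0407  0.0192]
delta [-0.0029 -0.0013 -0.041 ] dj 0.12
[np.float64(0.041), np.float64(-0.0022), np.float64(-0.0023), np.float64(-0.12)]
```

View pics/pins.png

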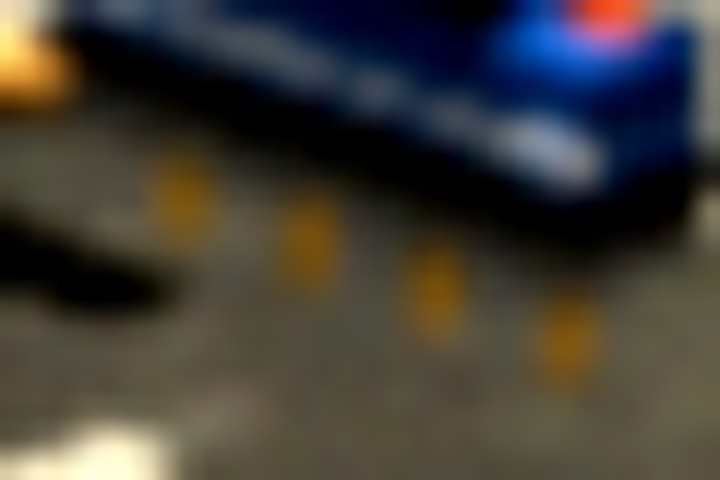

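play_rows:
  moves:
    - [[0.004,-0.0008,-0.0003,0,-1],[0.006,-0.0008,-0.0003,0,-1],[0.006,-0.0008,0,0,-1],[0.006,0,0,0,-1],[0.006,0,0,0,-1],[0.006,0,0,0,-1],[0.004,0,0,0,-1],[0,0,0,0,-1],[0,0,0,0,-1],[0,0,0,0,-1]]

```text
time: 30.35
tool_pos: [0.5396, 0.0904, 0.1184]
tool_rot: [3.068, 1.523, 2.726]
contact_force: [-0.1, 0.2, -3.7]
opening: 0.0279
```

```bash
python3 -c "
from h import *
plan((.5406,.0907,.1085),70.5,1)
im={c:robot.read_camera(c) for c in C}
s,p,j,R=st(); np.save('r_s.npy',im['scene']);np.save('r_t.npy',im['top'])
c=np.clip((im['scene'][155:195,268:318,::-1].astype(float)-30)*2.2,0,255).astype(np.uint8);cv2.imwrite('pics/pins2.png',cv2.resize(c,None,fx=15,fy=15,interpolation=cv2.INTER_CUBIC))
"
```

```text
t 30.35 pos [0.5396 0.0904 0.1184] jaw 70.38 open 0.0279 F [-0.1  0.2 -3.7] q6 -1.22 tilt [-0.0433  0.0191]
delta [ 0.001   0.0003 -0.0099] dj 0.12
[np.float64(0.0099), np.float64(0.0006), np.float64(0.0008), np.float64(-0.12)]
```

View pics/pins2.png

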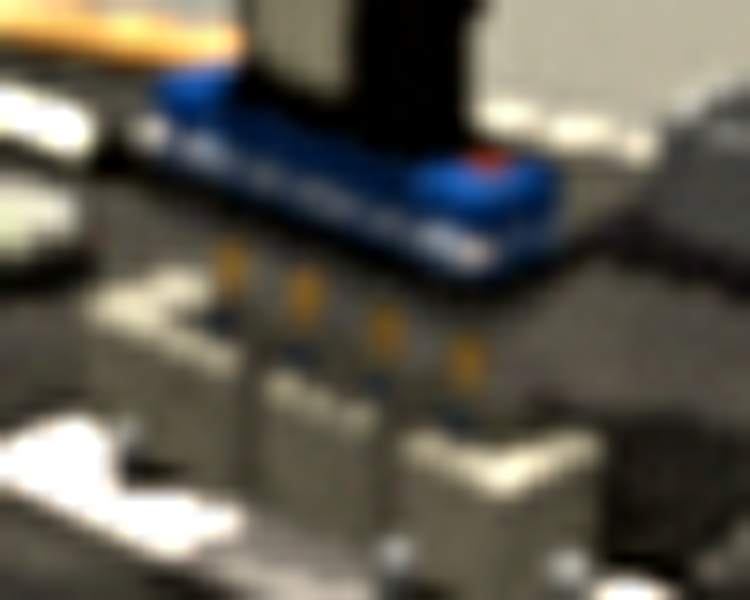

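Run:
```python
from h import *
from scipy.optimize import least_squares
im=np.load('r_s.npy').astype(float);x0,y0=268,155
br=im[:,:,0]-im[:,:,2]
P=[];D=[]
for (cx,cy),(dx,dy) in zip(((230,265),(306,297),(387,327),(467,360)),((222,320),(298,352),(376,383),(452,417))):
    out=[]
    for (gx,gy),sg,hh in(((cx,cy),1,2),((dx,dy),-1,1)):
        u=np.array([gx,gy])/15+[x0,y0]-.5;x,y=np.round(u).astype(int)
        s=sg*br[y-hh:y+hh+1,x-2:x+3]; s=np.clip(s-np.percentile(s,35),0,None);yy,xx=np.mgrid[-hh:hh+1,-2:3]
        out.append((x+(xx*s).sum()/s.sum(),y+(yy*s).sum()/s.sum()))
    P.append(out[0]);D.append(out[1]);print(np.round(out,2))
P=np.array(P);D=np.array(D)
s,p,j,R=st();a=np.radians(j-90);X=np.array([np.cos(a),np.sin(a),0]);Y=np.array([-X[1],X[0],0])
c=np.array([.5415,.0903,.056]);f=lambda v:proj('scene',c+X*v[0]+Y*v[1])[0]
J=np.c_[(f((.01,0))-f((0,0)))/10,(f((0,.01))-f((0,0)))/10];print("px/mm",J, "z",(proj('scene',c+[0,0,.01])-proj('scene',c))/10)
print("mean dot-pin",(D-P).mean(0), "dots world",[onz('scene',d,.056)[:2].round(4) for d in D])
# top view
t=np.load('r_t.npy');cv2.imwrite('pics/r_t.png',cv2.resize(np.clip((t[175:235,295:355,::-1].astype(float)-20)*1.3,0,255).astype(np.uint8),None,fx=10,fy=10,interpolation=cv2.INTER_CUBIC))
```

```text
[[282.73 172.51]
 [282.48 176.13]]
[[287.89 174.3 ]
 [287.62 178.31]]
[[293.25 176.64]
 [292.83 180.33]]
[[298.68 178.65]
 [297.87 182.46]]
px/mm [[-0.17342185 -0.16809179]
 [-0.07264018  0.06176266]] z [[ 0.01177749 -0.22212598]]
mean dot-pin [-0.43656984  3.78496604] dots world [array([0.5829, 0.0796]), array([0.5543, 0.09  ]), array([0.5269, 0.0984]), array([0.5004, 0.108 ])]
```

View pics/r_t.png

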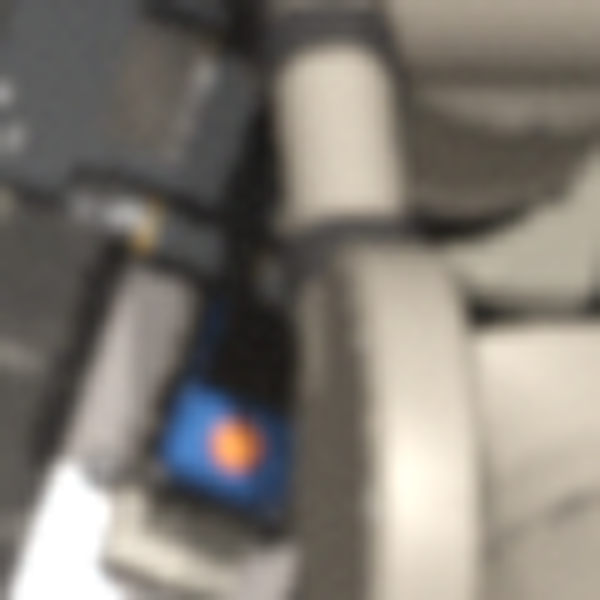

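play_rows:
  moves:
    - [[0,0.0004,0.0012,0,-1],[0.002,0,0,0,-1],[0.002,0,0,0,-1],[0.002,0,0,0,-1],[0.002,0,0,0,-1],[0.001,0,0,0,-1],[0,0,0,0,-1],[0,0,0,0,-1],[0,0,0,0,-1],[0,0,0,0,-1]]

```text
time: 31.45
tool_pos: [0.5409, 0.0906, 0.1091]
tool_rot: [3.057, 1.525, 2.715]
contact_force: [0.6, 1.1, -3.7]
opening: 0.0276
```

```bash
python3 -c "
from h import *
plan((.5406,.0907,.1085),70.5,1);print(robot.observe()['torque'])
im={c:robot.read_camera(c) for c in C}
s,p,j,R=st(); np.save('r_s.npy',im['scene']);np.save('r_t.npy',im['top'])
c=np.clip((im['scene'][155:195,268:318,::-1].astype(float)-30)*2.2,0,255).astype(np.uint8);cv2.imwrite('pics/pins3.png',cv2.resize(c,None,fx=15,fy=15,interpolation=cv2.INTER_CUBIC))
"
```

```text
t 31.45 pos [0.5409 0.0906 0.1091] jaw 70.38 open 0.0276 F [ 0.6  1.1 -3.7] q6 -1.22 tilt [-0.0421  0.0191]
delta [-0.0003  0.0001 -0.0006] dj 0.12
[np.float64(0.0006), np.float64(0.0), np.float64(-0.0004), np.float64(-0.12)]
[-0.01164557 -0.11246683  0.0028741 ]
```

View pics/pins3.png

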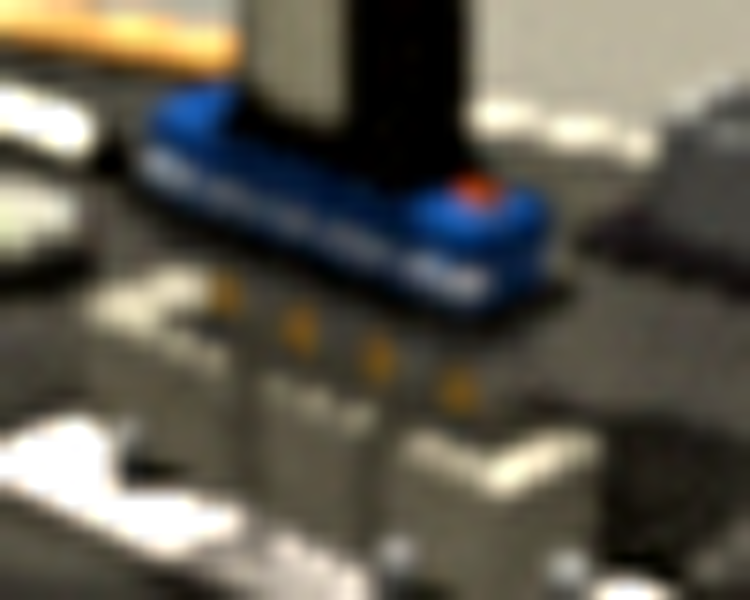

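play_rows:
  moves:
    - [[0,0,0.0005,0,-1],[0.001,0,0,0,-1],[0.001,0,0,0,-1],[0.001,0,0,0,-1],[0,0,0,0,-1],[0,0,0,0,-1],[0,0,0,0,-1],[0,0,0,0,-1],[0,0,0,0,-1],[0,0,0,0,-1]]

```text
time: 32.55
tool_pos: [0.5418, 0.0904, 0.1079]
tool_rot: [3.04, 1.527, 2.697]
contact_force: [-0.6, 0.2, 1.0]
opening: 0.0278
```

```bash
python3 -c "
from h import *
plan((.5406,.0907,.1035),70.5,1);print(robot.observe()['torque'])"
```

```text
t 32.55 pos [0.5418 0.0904 0.1079] jaw 70.39 open 0.0278 F [-0.6  0.2  1. ] q6 -1.22 tilt [-0.0399  0.019 ]
delta [-0.0012  0.0003 -0.0044] dj 0.11
[np.float64(0.0044), np.float64(-0.0001), np.float64(-0.0012), np.float64(-0.11)]
[-0.09309931  0.2682765  -0.0189252 ]
```

play_rows:
  moves:
    - [[0.001,0,-0.0003,0,-1],[0.001,0,-0.0003,0,-1],[0.001,0,-0.0003,0,-1],[0.001,0,0,0,-1],[0.001,0,0,0,-1],[0.001,0,0,0,-1],[0.001,0,0,0,-1],[0.001,0,0,0,-1],[0.001,0,0,0,-1],[0.001,0,0,0,-1]]

```text
time: 33.55
tool_pos: [0.5417, 0.0905, 0.1005]
tool_rot: [3.01, 1.531, 2.668]
contact_force: [-2.9, -0.3, 7.0]
opening: 0.0279
```

```bash
python3 -c "
from h import *
plan((.5406,.0907,.1035),70.5,1);print(robot.observe()['torque'])
im={c:robot.read_camera(c) for c in C}
s,p,j,R=st(); print(p,s['contact_force'])
c=np.clip((im['scene'][155:195,268:318,::-1].astype(float)-30)*2.2,0,255).astype(np.uint8);cv2.imwrite('pics/pins4.png',cv2.resize(c,None,fx=15,fy=15,interpolation=cv2.INTER_CUBIC))
"
```

```text
t 33.55 pos [0.5417 0.0905 0.1005] jaw 70.39 open 0.0279 F [-2.9 -0.3  7. ] q6 -1.22 tilt [-0.0356  0.0183]
delta [-0.0011  0.0002  0.003 ] dj 0.11
[np.float64(-0.003), np.float64(-0.0002), np.float64(-0.0011), np.float64(-0.11)]
[-0.21626785  0.68265254  0.0074784 ]
[0.54166819 0.09049591 0.10058268] [-1.59035072 -1.22800415  9.07735695]
```

View pics/pins4.png

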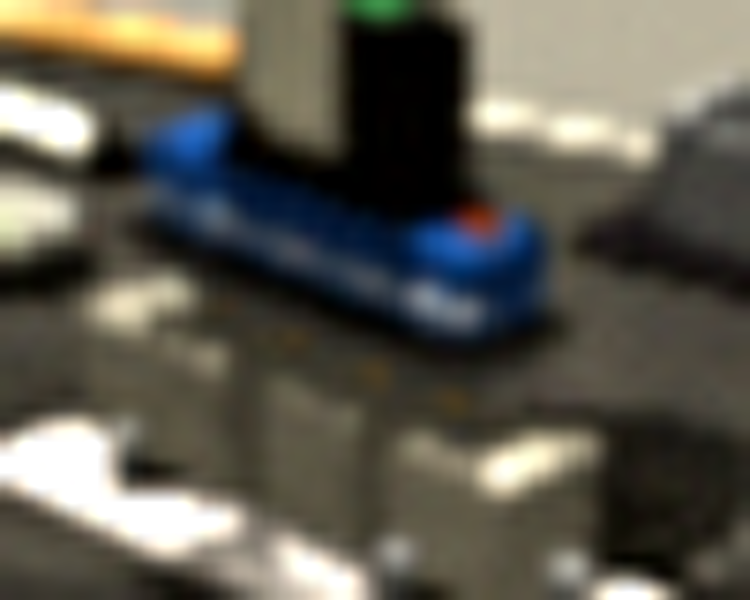

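Pressed about 8 mm, and position and force agree. That is too deep, so I'll back off about 3 mm to half stroke and hold with a slight push.

play_rows:
  moves:
    - [[-0.001,0,0,0,-1],[-0.001,0,0,0,-1],[0.0003,0,0,0,-1],[0.0003,0,0,0,-1],[0.0003,0,0,0,-1],[0.0003,0,0,0,-1],[0.0003,0,0,0,-1],[0.0003,0,0,0,-1],[0.0003,0,0,0,-1],[0.0003,0,0,0,-1]]

```text
time: 34.65
tool_pos: [0.5415, 0.0905, 0.103]
tool_rot: [2.993, 1.532, 2.651]
contact_force: [-2.0, -0.5, 5.3]
opening: 0.0276
```

```bash
python3 -c "
from h import *
plan((.5406,.0907,.1035),70.5,1);print(robot.observe()['torque'])
im={c:robot.read_camera(c) for c in C}
im={c:robot.read_camera(c) for c in C}
s,p,j,R=st(); print(p,s['contact_force'],s['time'])
"
```

```text
t 34.65 pos [0.5415 0.0905 0.103 ] jaw 70.41 open 0.0276 F [-2.  -0.5  5.3] q6 -1.22 tilt [-0.034   0.0181]
delta [-0.0009  0.0002  0.0005] dj 0.09
[np.float64(-0.0005), np.float64(-0.0001), np.float64(-0.0009), np.float64(-0.09)]
[-0.20068982  0.47768913  0.01552947]
[0.54154364 0.09049624 0.1030548 ] [-2.00067745  0.29845719  5.84064314] 34.85
```

Run:
```python
from h import *
im={c:robot.read_camera(c) for c in C}
s,p,j,R=st()
c=np.clip((im['scene'][160:195,268:318,::-1].astype(float)-30)*3,0,255).astype(np.uint8);cv2.imwrite('pics/pins5.png',cv2.resize(c,None,fx=15,fy=15,interpolation=cv2.INTER_CUBIC))
b=im['scene'].astype(float);b=b[:,:,0]-b[:,:,2]
print(b[173:186,278:302].astype(int))
d=np.load('d_s.npy').astype(float);d=d[:,:,2]-d[:,:,0]
print(d[173:186,278:302].astype(int))
x0,y0=310,205;sub=im['top'][y0:y0+25,x0:x0+20];hsv=cv2.cvtColor(sub,cv2.COLOR_RGB2HSV);m=cv2.inRange(hsv,(3,90,130),(22,255,255));g=sub.astype(float)
D=np.array([.5404,.0908]);a=np.radians(-19.54);X=np.array([np.cos(a),np.sin(a)]);Y=np.array([-X[1],X[0]])
for u in blobs(m>0,(x0,y0),g[:,:,0]-g[:,:,2],3):
    for z in(.1155,.1195): q=onz('top',u[:2],z)[:2]-D;print(u,q@X,q@Y)
```

```text
[[ 15  15  11   6   5   4   3   2   2  -1  -7 -12 -11  -9 -10 -14 -15 -20
  -24 -26 -30 -29 -24 -20]
 [ 20  18  15  11  12  11   5   4   3   3   1  -1  -5  -8  -9 -13 -14 -14
  -13 -14 -20 -21 -18 -15]
 [ 17  15  13  13  19  19   8   5   5   5   4   3   3   1  -3  -6 -12 -13
  -11 -12 -15 -15 -15 -14]
 [ 15  12  10   8   9  11   8   7   9  14  11   5   4   3   3   2  -2  -5
   -8 -10 -15 -15 -10  -9]
 [ 13  14  14  10   8   7   8   9  13  21  20   8   4   4   5   6   4   3
    2  -1  -5  -5  -1   1]
 [ 12  14  15  14  13   8   8   8   8  11  12   6   6   8  13  12   4   2
    3   4   4   2   3   4]
 [ 11  11  11  13  13  11   8   9   6   5   7   7   8  12  23  24   9   4
    3   4   4   5   4   5]
 [ 10  11  10  11  10   9   9  10  12   9   8   8   8  10  16  19   8   6
    6   8  13  10   6   7]
 [ 11  10  10  10  10   9   9  10  12  12  11  10   8   8   8   9   8   7
    9  18  27  18   9   8]
 [ 11  11  10  10   9   8   8   9  10  12  10  11  11  10   9   8   8   8
    8  15  21  15   9   7]
 [ 10  11  11  10   9   8   9   8  10  12  10   9  10  10   9   8   9   9
    9   7   5   
[... 1068 characters left out ...]
-25 -25 -20  -8  -4 -16 -23
  -24 -19 -16 -18 -18 -15]
 [-11 -11 -12 -10  -9 -10 -10 -10 -11 -13 -15 -18 -20 -21 -21 -21 -25 -26
  -18  -2   5 -12 -23 -24]
 [-10 -10 -11 -10  -9 -11 -10 -10 -10 -10 -10 -12 -13 -17 -20 -25 -26 -25
  -21  -6   3 -13 -26 -27]
 [-11 -11 -11 -11 -10 -10 -11 -11 -11 -11 -11 -10 -10 -10 -13 -17 -21 -23
  -24 -19 -17 -22 -26 -27]
 [ -9 -10 -11  -9 -10 -10 -11 -11 -11 -11 -10 -10 -11 -10 -11 -11 -13 -17
  -20 -22 -22 -25 -26 -26]]
(np.float64(317.5673693858845), np.float64(219.17781851512373), np.int32(9)) -0.048801210351516466 -0.0006721212071569346
(np.float64(317.5673693858845), np.float64(219.17781851512373), np.int32(9)) -0.049535537500924 -0.0004079563769658468
```

View pics/pins5.png

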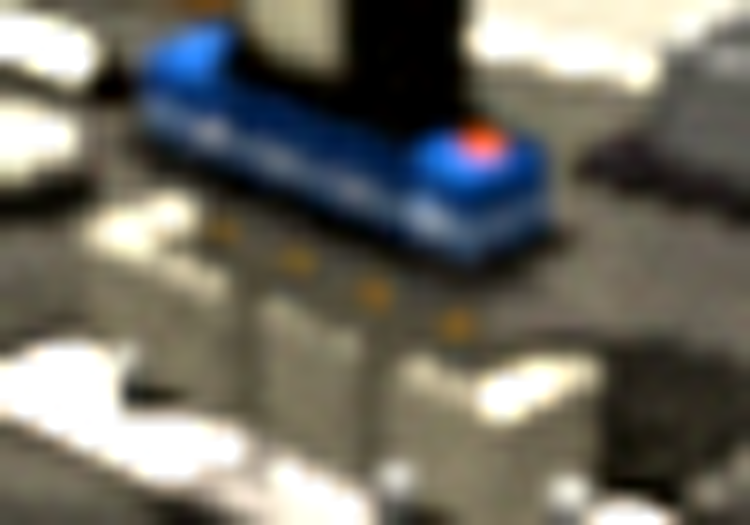

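Pin columns (282.5, 287.5, 292.5, 298.0) match the dot columns (282.3, 287.5, 292.6, 297.7). All four pins show a similar length, and the force is steady. Handing in.

```bash
python3 -c "
from h import *
s,p,j,R=st(); print(p,s['contact_force'],s['time'],s['opening'],R[:2,0])
print(robot.hand_in())"
```

```text
[0.54151717 0.09049786 0.10304192] [-1.72390851 -0.61211761  5.97756097] 34.95 0.027477465413045542 [-0.03395605  0.01811942]
the job is handed in; nothing more can be done
None
```

I handed the job in at 34.95 s of the 48 s allowed, with the probe held pressed on the marked prism. I moved the grey four-dot prism from the tray onto the support and let go of it. I then lifted the probe from its dock and set its four pins on the dots. I never gripped or moved the plain prism, the pink look-alike, the stopwatch or the pen.

**Last checks:**
- **Prism:** it lies between the pegs with its dots up. The dot row measured 90.0 mm long at the expected height in the top view, so it is flat.
- **Pins on dots:** in the scene camera the pin and dot columns agree to about 0.3 px. The top view puts the probe about 0.5 mm off the dot line sideways.
- **Press depth:** about 5.5 mm of the 10 mm stroke by position, with about 9 to 10 N on the pins, which suggests 5 to 6 mm. It held steady over the last 0.3 s. I first pressed to about 8 mm and then backed off.
- **Upright:** I could only infer this. The gripper's tilt matches its tilt when it gripped the upright probe in the dock, to about 0.2°.

**What disagreed:**
- **Finger length:** the fingers end about 25 mm short of the reported tool tip. My first closing, above the prism, met only air, so I gripped lower.
- **Tilt drift:** fast moves tilted the tool by up to about 4°. I worked most of that back above the prism before pressing.
- **Cameras:** the two cameras differed by 2 to 3 mm, so I averaged them.

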